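Unlock the interlocked intake locker and put the seized medicines away

TASK

Put away the few single medicine jars and cartons that stand on the desk to the left and right of the steel intake locker: they all go into the locker. Unlock it by throwing its three levers fully to the rear - they are interlocked, so feel which one is free and find the order - then slide the shutter by its black grip all the way open to its stop, set the items in the compartment, slide the shutter fully shut and lock it by bringing the lever you threw last fully back to the front. Leave the stapler and mug alone.

Things in the scene. Friction and masses are not known exactly. Their poses are not given: they have to be found in the camera images.
- locker: Cream steel intake locker, fixed. Origin at desk level under the compartment's centre; x to its rear, y to its left. Compartment inside 90 (x) by 264 (y) mm, floor at z 20, wall tops z 100, walls 8 mm. Behind it a solid deck (z 100), then from x 120 to 200 mm a hood (top z 115) with the three levers, 80 mm apart, pivots at x 150, z 137 mm.
- shutter (a joint): Opening of the flat aluminium shutter on the compartment (its top at z 106 mm), in m: 0 shut, 0.125 fully open at its stop. Slides to the locker's +x (rear) with about 2 N; locked until all three levers are thrown. An item higher than the wall tops is in its way.
- shutter_grip (a point): Centre of the black upright grip bar on the shutter, 14 mm thick (locker x), 70 mm wide (locker y), 28 mm tall, its top at z = 134 mm; when open there is a clear gap of 38 mm from it to the hood.
- knob_a (a point): Centre of the black grip (a rod 22 mm thick, 36 mm long, along the lever) of one of three identical steel levers in a row on the locker's hood, 73 mm from the lever's pivot. Which letter stands where changes from start to start.
- knob_b (a point): Centre of the black grip (a rod 22 mm thick, 36 mm long, along the lever) of one of three identical steel levers in a row on the locker's hood, 73 mm from the lever's pivot. Which letter stands where changes from start to start.
- knob_c (a point): Centre of the black grip (a rod 22 mm thick, 36 mm long, along the lever) of one of three identical steel levers in a row on the locker's hood, 73 mm from the lever's pivot. Which letter stands where changes from start to start.
- lever_a (a joint): Lever of knob_a, rad: 0 to 0.05 = locked (leans 0.5 to the locker's front), 1.0 = fully thrown (leans 0.5 to its rear, +x). About 3 N; stays where left. Interlocked, order unmarked: a blocked lever moves 0.1 to 0.2 rad, then stops hard, and comes free when the one that holds it is thrown to the end. A thrown lever is likewise held (0.25 play) until what it freed is back.
- lever_b (a joint): Lever of knob_b, rad: 0 to 0.05 = locked (leans 0.5 to the locker's front), 1.0 = fully thrown (leans 0.5 to its rear, +x). About 3 N; stays where left. Interlocked, order unmarked: a blocked lever moves 0.1 to 0.2 rad, then stops hard, and comes free when the one that holds it is thrown to the end. A thrown lever is likewise held (0.25 play) until what it freed is back.
- lever_c (a joint): Lever of knob_c, rad: 0 to 0.05 = locked (leans 0.5 to the locker's front), 1.0 = fully thrown (leans 0.5 to its rear, +x). About 3 N; stays where left. Interlocked, order unmarked: a blocked lever moves 0.1 to 0.2 rad, then stops hard, and comes free when the one that holds it is thrown to the end. A thrown lever is likewise held (0.25 play) until what it freed is back.
- jar_1_mid (a point): Square white plastic jar with a round black cap, 50 x 50 mm and 70 mm tall (square part 56 mm), 120 g; the point is its centre, half-way up, its z axis runs to the cap. Starts upright on the desk. May be absent (None).
- jar_2_mid (a point): Square white plastic jar with a round black cap, 50 x 50 mm and 70 mm tall (square part 56 mm), 120 g; the point is its centre, half-way up, its z axis runs to the cap. Starts upright on the desk. May be absent (None).
- carton_1_mid (a point): White medicine carton with a grey band, 54 mm (its x) by 36 mm (its y) and 70 mm tall (its z), 80 g; the point is its centre. Starts upright on the desk. May be absent (None).
- carton_2_mid (a point): White medicine carton with a grey band, 54 mm (its x) by 36 mm (its y) and 70 mm tall (its z), 80 g; the point is its centre. Starts upright on the desk. May be absent (None).
- stapler_mid (a point): Bystander: black desk stapler, 110 mm long, 53 mm high; its centre.
- mug_mid (a point): Bystander: white mug, 80 mm across, 90 mm high; its centre.

How it is judged:
By the outcome, as a careful person would: the job done as asked, in the order asked, and still so for the second after the job is handed in, with the robot touching nothing.
Of jar_1, jar_2, carton_1, carton_2 only 2 to 3 are there at a start; the rules pass over those that are not, and their reading is None.
At some moment in a run one of jar_1, jar_2, carton_1, carton_2 may be knocked a few centimetres aside while the robot is not near it.
Once in a run the grip may slacken for a moment while it holds something.
It also fails if it takes over 210 s, if anything falls off the work surface, if the arm or the gripper's body presses on something with over 40 N, if the wrist force passes 120 N, or if a joint passes its speed limit or range.

ROBOT

A 6-joint arm with a two-finger parallel gripper is mounted at the origin on the work surface. World frame = base frame: x ahead of the robot, y to its left, z up, the work surface at z = 0. Lengths are in m, angles in rad, forces in N, time in s.
With the tool pointing down it reaches from about 0.425 to 0.95 m from the base axis. Payload 14.7 kg.
Tool frame: the origin (TCP) lies between the finger pads; the fingertips stand 19 mm ahead of it and the grasp point (between the pads) is the TCP; y points along the fingers, x is the direction in which the jaws open and shut, and the axes are right-handed (so a half turn about y gives the same grasp; the last joint's range is limited). The gripper opens to 85 mm and grips with 20 to 120 N. Pads are 22 mm wide; open, the fingers measure 114 mm over their backs; the gripper's body (76 mm by 85 mm) begins 54 mm behind the grasp point. The pads swing forward as they close: fully open they stand 13 mm farther back than shut.
Start: joints at [-1.339, 0.48, 1.596, -0, 1.065, -0.047], TCP at [0.179, -0.625, 0.25] pointing down, gripper open.
Joint ranges: [-2.75, 2.75], [-0.82, 2.05], [0.23, 2.67], [-1.56, 4.7], [0.09, 2.69], [-2.92, 2.92]. Speed limits (rad/s): [1.89, 1.89, 2.39, 3.01, 3.01, 3.01].

INTERFACE

Orientations are given as [roll, pitch, yaw] about the fixed x, y, z axes, in that order (R = Rz(yaw) Ry(pitch) Rx(roll)).
In Python, from bench import * gives the robot as it stands.
- The arm moves only by the tool jog_arm, never from a script. Its argument "moves" is one flat list of numbers, 7 for each row, row after row: the shift along the tool's x, y, z in mm, then the turn, a rotation vector about the tool's x, y, z in rad, then the closure, from 0 (fully open) to 1 (shut). In form: [dx, dy, dz, wx, wy, wz, hand, dx, dy, dz, wx, wy, wz, hand, ...]. A call has exactly 10 rows; each row shifts and turns the commanded pose from where the row before left it, along the tool's axes as they then stand; what a row does not reach is not made up. A row lasts 1/8 s, in which the tool goes at most 62.5 mm and 10.7 degrees, less where a joint would pass 70% of its speed; a pose out of reach is approached as far as the arm can. A call is refused whole if a number of a shift passes 62.5 or a number of a turn 0.188, either way. A call with a gripper value outside its range is refused whole. The fingers move at their own pace and stop on an object; "newtons" is the grip in N (left out, the last holds). Time passes only in rows, so rows that do not move let the fingers close, or fill a call up. It gives the time, the measured TCP pose, the force and the opening at its end, in the units of the state.
- sense(): the state, without advancing time (a new reading comes with each control period).
- snapshot(name): name is "scene" or "top" or "wrist"; returns (picture, depth): 384x512x3 uint8, blue, green, red; 384x512 float32, m along the optical axis (not along the pixel's ray), 0 where there is no reading.
- get_calibration(name): a dict with "intrinsics" (3x3 intrinsics, pixels), "k1" (the pictures are not rectified: a ray, as slopes to the right and down, at radius r is drawn at 1 + k1 r^2 times it, then the intrinsics apply), "eye" and "attitude" of the camera in the world; the wrist camera has in their place "hand_eye" (4x4, takes a point from camera to tool coordinates, whose origin is the TCP and whose axes are the tool frame's). Camera axes: x right, y up, looking along -z (the intrinsics and any distortion apply to the point x, -y, -z); pixel columns grow to the right and rows downward; lengths in m; the calibration is good to about 2 mm. A picture is of the moment at which its call begins: read the wrist's pose just before it. get_calibration takes no time and is no camera call.
- job_done(): hands the job in, once; it reports no verdict.
The state is a dict: "clock": time; "joints": joint angles; "joint_velocities": joint speeds; "joint_torque": joint torques, N m; "tool_pos": TCP position; "orientation": TCP orientation; "force": force on the tool from outside, world axes, zero at the start; "torque": the same for the moment, N m; "finger_gap": opening from 0.0 (shut) to 1.0 (fully open).
Only numpy, scipy, OpenCV 4.12 (cv2) and the standard library are available. Lean on these libraries where they do the work, as an engineer would, in place of code of your own. Each camera call takes 0.05 s, during which the arm holds its last target.

## Working session

There is one attempt and no reset: what is moved stays moved. The work goes in short steps, Python scripts to look and compute and a tool call to move; the robot and the scene stay as the last step left them, time stands still between calls to the robot, and variables do not carry over. Pictures are saved under pics/ and viewed, and the job is handed in when it is done.

Besides the shell and the picture viewer there is one more tool, called after "Emit:" by a JSON object that holds its "api" and its "payload". jog_arm: Moves the arm, as the interface text tells. Its arguments: {"type":"object","properties":{"moves":{"type":"array","items":{"type":"number"}},"newtons":{"type":"number"}},"required":["moves"]}

```bash
ls; mkdir -p pics
python3 - <<'E'
from bench import *
import cv2
s=sense();print(s)
for n in ["scene","top","wrist"]:
    p,d=snapshot(n);cv2.imwrite(f"pics/{n}0.png",p)
    import numpy as np
    np.save(f"pics/{n}0.npy",d);print(n,get_calibration(n))
E
```

```text
pics
{'clock': 0.0, 'joints': array([-1.33860421e+00,  4.80859394e-01,  1.59687717e+00,  5.75406933e-06,
        1.06510647e+00, -4.65991446e-02]), 'joint_velocities': array([-0.00117038, -0.00068716,  0.00101625,  0.00029605, -0.00174162,
       -0.00014505]), 'joint_torque': array([-7.68059370e-03, -9.50658989e+01, -4.30192137e+01, -4.50463722e-04,
        1.24850858e-02, -1.08113700e-04]), 'tool_pos': array([ 0.17880694, -0.62450962,  0.24965327]), 'orientation': array([-1.57073306e+00,  1.24879481e-03, -1.29200782e+00]), 'force': array([ 0.53719913, -0.58624528, -0.1620237 ]), 'torque': array([-0.03483772, -0.05111464, -0.00496646]), 'finger_gap': 1.0004237198218187}
scene {'intrinsics': array([[410.38923982,   0.        , 260.31356779],
       [  0.        , 410.38923982, 190.86793774],
       [  0.        ,   0.        ,   1.        ]]), 'k1': -0.10007022033927213, 'eye': array([ 1.04945738, -0.0661408 ,  0.94266198]), 'attitude': array([ 0.61546478, -0.00167626,  1.44778772])}
top {'intrinsics': array([[372.65016476,   0.        , 253.29817795],
       [  0.        , 372.65016476, 185.7779277 ],
       [  0.        ,   0.        ,   1.        ]]), 'k1': -0.10327999144441903, 'eye': array([ 0.46265524, -0.01484622,  1.01072771]), 'attitude': array([ 0.05599099,  0.02378465, -1.5609767 ])}
wrist {'intrinsics': array([[311.61021434,   0.        , 255.89565457],
       [  0.        , 311.61021434, 187.72302957],
       [  0.        ,   0.        ,   1.        ]]), 'k1': 0.018071976661879645, 'hand_eye': array([[ 9.99999642e-01,  7.20030013e-04, -4.43474757e-04,
        -6.90999631e-04],
       [-6.30475040e-04,  2.85312187e-01, -9.58434431e-01,
        -1.23787616e-01],
       [-5.63572803e-04,  9.58434368e-01,  2.85312539e-01,
         7.31514299e-02],
       [ 0.00000000e+00,  0.00000000e+00,  0.00000000e+00,
         1.00000000e+00]])}
```

View pics/scene0.png

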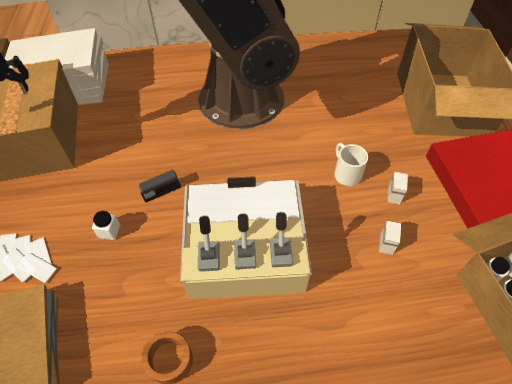

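View pics/top0.png

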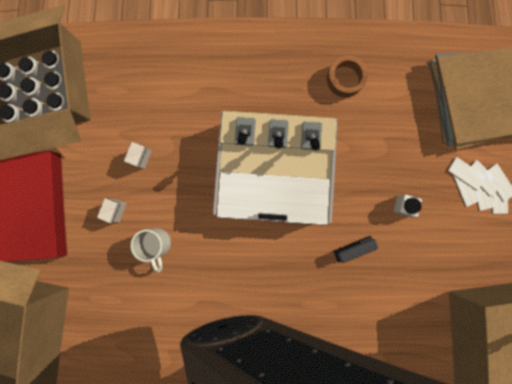

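View pics/wrist0.png

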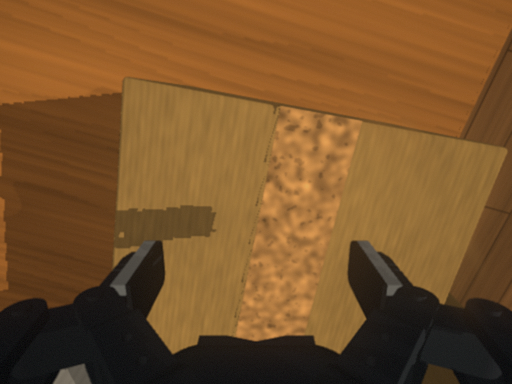

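The top view shows two cartons at (138,155) and (111,210), one jar at (408,206), the locker around (275,168), the mug at (150,245) and the stapler at (356,250). Next I'll measure them.

```bash
cat > h.py <<'E'
from bench import *
import numpy as np, cv2
from scipy.spatial.transform import Rotation as R
def RT(rpy): return R.from_euler('xyz',rpy).as_matrix()
def campose(n,s=None):
    c=get_calibration(n)
    if n=='wrist':
        s=s or sense(); T=np.eye(4);T[:3,:3]=RT(s['orientation']);T[:3,3]=s['tool_pos']
        T=T@c['hand_eye']; return c,T[:3,:3],T[:3,3]
    return c,RT(c['attitude']),np.array(c['eye'])
def rays(n,uv,s=None):
    c,Rc,e=campose(n,s); K=c['intrinsics']
    uv=np.atleast_2d(np.asarray(uv,float)); p=np.stack([(uv[:,0]-K[0,2])/K[0,0],(uv[:,1]-K[1,2])/K[1,1]],1)
    q=p.copy()
    for _ in range(20): q=p/(1+c['k1']*(q**2).sum(1,keepdims=True))
    d=np.stack([q[:,0],-q[:,1],-np.ones(len(q))],1)
    return e,d@Rc.T
def atz(n,uv,z,s=None):
    e,d=rays(n,uv,s); z=np.asarray(z,float)
    return e+d*((z-e[2])/d[:,2])[:,None]
def atdepth(n,uv,dep,s=None):
    e,d=rays(n,uv,s); uv=np.atleast_2d(uv).astype(int)
    return e+d*dep[uv[:,1],uv[:,0]][:,None]
def proj(n,X,s=None):
    c,Rc,e=campose(n,s);K=c['intrinsics']
    p=(np.atleast_2d(X)-e)@Rc; q=np.stack([p[:,0]/-p[:,2],p[:,1]/p[:,2]],1)
    q=q*(1+c['k1']*(q**2).sum(1,keepdims=True))
    return np.stack([q[:,0]*K[0,0]+K[0,2],q[:,1]*K[1,1]+K[1,2]],1)
def cloud(n,dep,s=None):
    v,u=np.mgrid[0:384,0:512]; uv=np.stack([u.ravel(),v.ravel()],1)
    return atdepth(n,uv,dep,s).reshape(384,512,3)
def show(n,name,box=None,k=1):
    s=sense();p,d=snapshot(n);np.save(f'pics/{name}.npy',d)
    if box: p=p[box[1]:box[3],box[0]:box[2]]
    if k!=1:p=cv2.resize(p,None,fx=k,fy=k,interpolation=cv2.INTER_CUBIC)
    cv2.imwrite(f'pics/{name}.png',p);return s,d
E
python3 - <<'E'
from h import *
d=np.load('pics/top0.npy');P=cloud('top',d)
p=cv2.imread('pics/top0.png')
cv2.imwrite('pics/t1.png',cv2.resize(p[90:280,80:440],None,fx=2.2,fy=2.2,interpolation=cv2.INTER_CUBIC))
Z=P[...,2]; print(np.median(Z[300:330,100:130]))
np.set_printoptions(precision=3,suppress=True)
for (nm,u0,v0,u1,v1) in [('c1',120,135,160,175),('c2',92,190,132,228),('jar',388,190,430,222),('stap',330,232,382,268),('mug',125,225,175,275)]:
    S=P[v0:v1,u0:u1].reshape(-1,3); m=S[:,2]>0.03
    zt=np.percentile(S[m,2],90); t=S[np.abs(S[:,2]-zt)<.008]
    r=cv2.minAreaRect((t[:,:2]*1000).astype(np.float32))
    print(nm,m.sum(),zt,t.mean(0),r)
S=P[100:230,210:345].reshape(-1,3); 
for lo,hi in [(.09,.112)]:
    t=S[(S[:,2]>lo)&(S[:,2]<hi)];r=cv2.minAreaRect((t[:,:2]*1000).astype(np.float32));print(r,cv2.boxPoints(r))
for u,v in [(272,216),(244,132),(278,132),(312,136),(275,195)]: print(u,v,P[v,u])
E
```

```text
-0.0007880917512166352
c1 390 0.07095000162589225 [0.596 0.319 0.069] ((595.8040161132812, 319.58294677734375), (38.88890075683594, 54.2928581237793), 69.45159912109375)
c2 424 0.07077949930485987 [0.449 0.386 0.069] ((448.5819396972656, 386.9983825683594), (38.035614013671875, 54.318702697753906), 70.11742401123047)
jar 442 0.07088765987209494 [ 0.468 -0.399  0.069] ((468.1869812011719, -399.31280517578125), (43.73088073730469, 42.67766189575195), 59.888668060302734)
stap 479 0.05430829188196786 [ 0.352 -0.261  0.052] ((351.8119812011719, -261.9337158203125), (28.288888931274414, 104.829833984375), 22.04879379272461)
mug 621 0.08957318335340625 [0.363 0.271 0.088] ((363.3763427734375, 274.1006164550781), (75.30541229248047, 80.36074829101562), 1.3359804153442383)
((559.9576416015625, -45.71052551269531), (285.60662841796875, 260.01861572265625), 86.35969543457031) [[ 421.144 -179.971]
 [ 680.638 -196.48 ]
 [ 698.772   88.55 ]
 [ 439.278  105.059]]
272 216 [ 0.441 -0.038  0.134]
244 132 [0.627 0.027 0.196]
278 132 [ 0.635 -0.05   0.159]
312 136 [ 0.626 -0.128  0.163]
275 195 [ 0.491 -0.046  0.108]
```

View pics/t1.png

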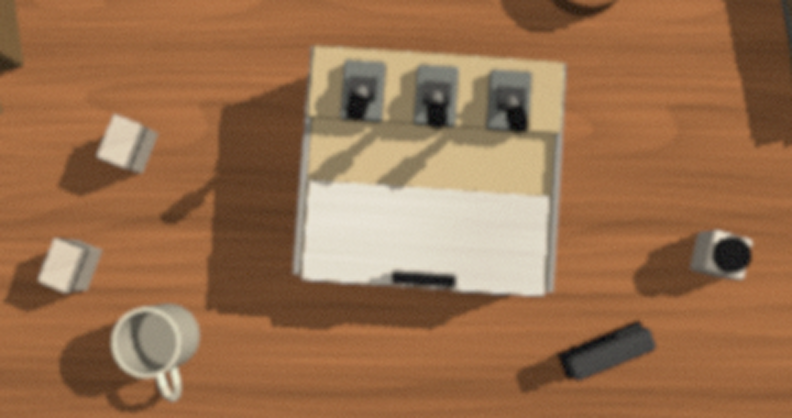

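```bash
cat >> h.py <<'E'
def plan(target,yaw,n,s=None,hand=0,start=None,pr=True):
    """rows (tool axes) from current/commanded pose to tool-down pose target,yaw in n rows"""
    s=s or sense()
    p0,R0=start if start else (np.array(s['tool_pos']),RT(s['orientation']))
    R1=RT([-np.pi/2,0,yaw]); rv=(R.from_matrix(R0.T@R1)).as_rotvec()
    # force long/short as is
    p1=np.array(target);Rc=R0.copy();pc=p0.copy();rows=[]
    for i in range(n):
        want=p0+(p1-p0)*(i+1)/n
        d=np.round(Rc.T@(want-pc)*1000,1); w=np.round(rv/n,4)
        pc=pc+Rc@(d/1000); Rc=Rc@R.from_rotvec(w).as_matrix()
        rows.append(list(d)+list(w)+[hand])
    if pr:
        for i in range(0,n,10): print(','.join('%g'%x for r in rows[i:i+10] for x in r)+'\n')
        print('max',np.abs(np.array(rows)).max(0), 'end',pc,R.from_matrix(Rc).as_euler('xyz'))
    return pc,Rc
def st():
    s=sense();np.set_printoptions(precision=4,suppress=True)
    print('t',s['clock'],'p',s['tool_pos'],'o',s['orientation'],'F',s['force'],'T',s['torque'],'g',s['finger_gap'],'j',s['joints']);return s
E
python3 - <<'E'
from h import *
plan([0.50,-0.06,0.32],1.507,20,hand=1)
E
```

```text
-22.7,-3.5,23.2,-0.0001,-0.14,-0,1,-19.3,-3.5,26.2,-0.0001,-0.14,-0,1,-15.4,-3.5,28.5,-0.0001,-0.14,-0,1,-11.3,-3.5,30.5,-0.0001,-0.14,-0,1,-6.9,-3.5,31.7,-0.0001,-0.14,-0,1,-2.5,-3.5,32.4,-0.0001,-0.14,-0,1,2.2,-3.5,32.4,-0.0001,-0.14,-0,1,6.6,-3.5,31.8,-0.0001,-0.14,-0,1,11,-3.5,30.6,-0.0001,-0.14,-0,1,15.1,-3.5,28.7,-0.0001,-0.14,-0,1

19,-3.5,26.4,-0.0001,-0.14,-0,1,22.5,-3.5,23.4,-0.0001,-0.14,-0,1,25.5,-3.5,20,-0.0001,-0.14,-0,1,28.1,-3.6,16.3,-0.0001,-0.14,-0,1,30.1,-3.5,12.2,-0.0001,-0.14,-0,1,31.5,-3.5,7.9,-0.0001,-0.14,-0,1,32.3,-3.5,3.5,-0.0001,-0.14,-0,1,32.5,-3.6,-1.2,-0.0001,-0.14,-0,1,32,-3.5,-5.6,-0.0001,-0.14,-0,1,30.9,-3.5,-10,-0.0001,-0.14,-0,1

max [3.25e+01 3.60e+00 3.24e+01 1.00e-04 1.40e-01 0.00e+00 1.00e+00] end [ 0.49996492 -0.05995495  0.31998097] [-1.57078746e+00  4.80888848e-04  1.50797940e+00]
```

Emit:
{"api": "jog_arm", "payload": {"moves": [-22.7, -3.5, 23.2, 0, -0.14, 0, 1, -19.3, -3.5, 26.2, 0, -0.14, 0, 1, -15.4, -3.5, 28.5, 0, -0.14, 0, 1, -11.3, -3.5, 30.5, 0, -0.14, 0, 1, -6.9, -3.5, 31.7, 0, -0.14, 0, 1, -2.5, -3.5, 32.4, 0, -0.14, 0, 1, 2.2, -3.5, 32.4, 0, -0.14, 0, 1, 6.6, -3.5, 31.8, 0, -0.14, 0, 1, 11, -3.5, 30.6, 0, -0.14, 0, 1, 15.1, -3.5, 28.7, 0, -0.14, 0, 1]}}

```text
clock: 1.4
tool_pos: [0.3398, -0.3416, 0.2853]
orientation: [-1.571, 0.0, 0.113]
force: [1.5, -0.5, 0.2]
finger_gap: -0.001
```

Emit:
{"api": "jog_arm", "payload": {"moves": [19, -3.5, 26.4, 0, -0.14, 0, 1, 22.5, -3.5, 23.4, 0, -0.14, 0, 1, 25.5, -3.5, 20, 0, -0.14, 0, 1, 28.1, -3.6, 16.3, 0, -0.14, 0, 1, 30.1, -3.5, 12.2, 0, -0.14, 0, 1, 31.5, -3.5, 7.9, 0, -0.14, 0, 1, 32.3, -3.5, 3.5, 0, -0.14, 0, 1, 32.5, -3.6, -1.2, 0, -0.14, 0, 1, 32, -3.5, -5.6, 0, -0.14, 0, 1, 30.9, -3.5, -10, 0, -0.14, 0, 1]}}

```text
clock: 2.65
tool_pos: [0.5003, -0.0592, 0.3205]
orientation: [-1.571, 0.0, 1.513]
force: [1.2, 1.1, -0.4]
finger_gap: -0.001
```

Run:
```python
from h import *
st();s,d=show('wrist','w1',k=1.5)
```

```text
t 2.65 p [ 0.5003 -0.0592  0.3205] o [-1.5706  0.      1.5127] F [ 1.2444  1.0655 -0.3619] T [ 0.0218 -0.0472 -0.0612] g -0.0012389936725102867 j [-0.1779  0.2027  1.8344 -0.      1.1047 -1.6906]
```

View pics/w1.png

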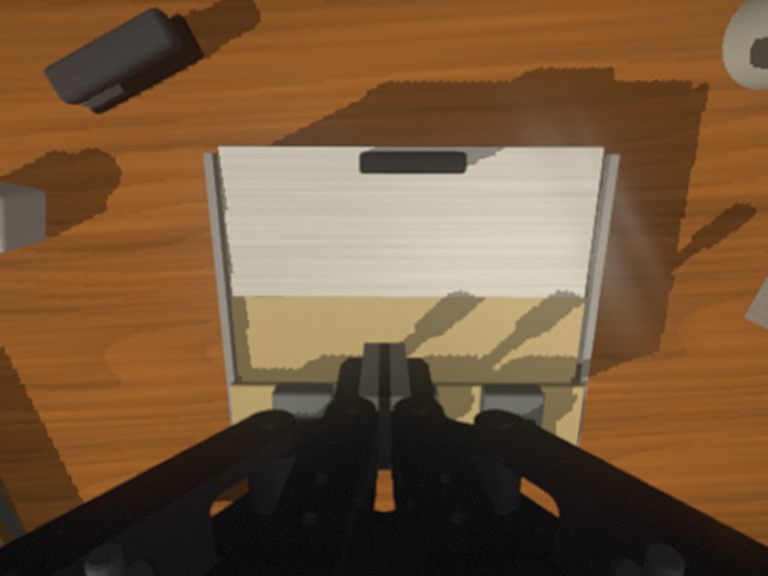

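Run:
```python
from h import *
np.set_printoptions(precision=4,suppress=True)
s=sense();d=np.load('pics/w1.npy')
sh=atz('wrist',np.array([[219,147],[603,147],[228,296],[588,296]])/1.5,np.array([.106]*4),s);print(sh)
g=atz('wrist',np.array([[360,153],[466,153],[413,158]])/1.5,np.array([.134]*3),s);print(g)
w=atz('wrist',np.array([[206,154],[618,155],[234,384],[580,384]])/1.5,np.array([.1,.1,.1,.1]),s);print(w)
P=cloud('wrist',d,s)
for u,v in [(413,158),(413,230),(400,330),(300,395)]: print(P[int(v/1.5),int(u/1.5)])
for a,b in [(sh[0],sh[1]),(sh[2],sh[3]),(g[0],g[1]),(w[0],w[1])]:
    v=(b-a); print('yaw',-np.arctan2(v[0],v[1]),np.linalg.norm(v),(a+b)/2)
```

```text
[[ 0.4277 -0.1667  0.106 ]
 [ 0.4413  0.0992  0.106 ]
 [ 0.5362 -0.1764  0.106 ]
 [ 0.5501  0.0971  0.106 ]]
[[ 0.4359 -0.0679  0.134 ]
 [ 0.4394 -0.0001  0.134 ]
 [ 0.4407 -0.0341  0.134 ]]
[[ 0.4319 -0.1786  0.1   ]
 [ 0.4475  0.1129  0.1   ]
 [ 0.6139 -0.1847  0.1   ]
 [ 0.6282  0.0987  0.1   ]]
[ 0.4404 -0.0345  0.1353]
[ 0.4921 -0.0344  0.1061]
[ 0.5728 -0.0475  0.1011]
[ 0.6081 -0.1243  0.1321]
yaw -0.05116959117732392 0.26624445452382134 [ 0.4345 -0.0337  0.106 ]
yaw -0.05066338568397096 0.2738944806486161 [ 0.5431 -0.0397  0.106 ]
yaw -0.05119887673503903 0.06783540839600538 [ 0.4377 -0.034   0.134 ]
yaw -0.05350262907353659 0.29192868374195874 [ 0.4397 -0.0328  0.1   ]
```

```bash
cat >> h.py <<'E'
LO=np.array([.489,-.037]);LY=-.052
def L(x,y,z): 
    c,s_=np.cos(LY),np.sin(LY); return np.array([LO[0]+c*x-s_*y,LO[1]+s_*x+c*y,z])
def toL(p):
    c,s_=np.cos(LY),np.sin(LY);d=np.array(p[:2])-LO;return np.array([c*d[0]+s_*d[1],-s_*d[0]+c*d[1],p[2]])
YP=np.pi/2+LY
E
python3 - <<'E'
from h import *
plan(L(.065,0,.209),YP,10,hand=1)
E
```

```text
1.9,11.2,-5.1,0.0001,0.0002,0.0001,1,1.9,11.2,-5.1,0.0001,0.0002,0.0001,1,1.8,11.2,-5.1,0.0001,0.0002,0.0001,1,1.9,11.2,-5,0.0001,0.0002,0.0001,1,1.9,11.2,-5.1,0.0001,0.0002,0.0001,1,1.9,11.2,-5.1,0.0001,0.0002,0.0001,1,1.9,11.2,-5.1,0.0001,0.0002,0.0001,1,1.9,11.2,-5.1,0.0001,0.0002,0.0001,1,1.9,11.2,-5.1,0.0001,0.0002,0.0001,1,1.9,11.2,-5.1,0.0001,0.0002,0.0001,1

max [1.90e+00 1.12e+01 5.10e+00 1.00e-04 2.00e-04 1.00e-04 1.00e+00] end [ 0.55394459 -0.04037554  0.20903399] [-1.57105682e+00 -2.47701406e-04  1.51876160e+00]
```

Emit:
{"api": "jog_arm", "payload": {"moves": [1.9, 11.2, -5.1, 0, 0, 0, 1, 1.9, 11.2, -5.1, 0, 0, 0, 1, 1.9, 11.2, -5.1, 0, 0, 0, 1, 1.9, 11.2, -5.1, 0, 0, 0, 1, 1.9, 11.2, -5.1, 0, 0, 0, 1, 1.9, 11.2, -5.1, 0, 0, 0, 1, 1.9, 11.2, -5.1, 0, 0, 0, 1, 1.9, 11.2, -5.1, 0, 0, 0, 1, 1.9, 11.2, -5.1, 0, 0, 0, 1, 1.9, 11.2, -5.1, 0, 0, 0, 1]}}

```text
clock: 3.95
tool_pos: [0.5524, -0.0443, 0.2078]
orientation: [-1.571, -0.0, 1.508]
force: [-0.2, -0.8, -1.0]
finger_gap: -0.002
```

Emit:
{"api": "jog_arm", "payload": {"moves": [0, 0, -5, 0, 0, 0, 1, 0, 0, -5, 0, 0, 0, 1, 0, 0, -3, 0, 0, 0, 1, 0, 0, -3, 0, 0, 0, 1, 0, 0, -3, 0, 0, 0, 1, 0, 0, -3, 0, 0, 0, 1, 0, 0, -3, 0, 0, 0, 1, 0, 0, 0, 0, 0, 0, 1, 0, 0, 0, 0, 0, 0, 1, 0, 0, 0, 0, 0, 0, 1]}}

```text
clock: 5.2
tool_pos: [0.5769, -0.046, 0.2085]
orientation: [-1.571, 0.0, 1.508]
force: [-0.6, -0.8, -0.3]
finger_gap: 0.002
```

Run:
```python
from h import *
s=st();print(toL(s['tool_pos']))
```

```text
t 5.2 p [ 0.5769 -0.046   0.2085] o [-1.5707  0.      1.508 ] F [-0.6106 -0.81   -0.3327] T [-0.0091 -0.0103 -0.0265] g 0.0015278441187352714 j [-0.132   0.4275  1.8067 -0.      0.9075 -1.64  ]
[ 0.0883 -0.0045  0.2085]
```

Emit:
{"api": "jog_arm", "payload": {"moves": [0, 0, -3, 0, 0, 0, 1, 0, 0, -3, 0, 0, 0, 1, 0, 0, -3, 0, 0, 0, 1, 0, 0, -2, 0, 0, 0, 1, 0, 0, -2, 0, 0, 0, 1, 0, 0, 0, 0, 0, 0, 1, 0, 0, 0, 0, 0, 0, 1, 0, 0, 0, 0, 0, 0, 1, 0, 0, 0, 0, 0, 0, 1, 0, 0, 0, 0, 0, 0, 1]}}

```text
clock: 6.45
tool_pos: [0.5896, -0.0468, 0.2084]
orientation: [-1.57, -0.0, 1.508]
force: [-5.2, -0.3, 4.5]
finger_gap: -0.003
```

Emit:
{"api": "jog_arm", "payload": {"moves": [0, 0, -2, 0, 0, 0, 1, 0, 0, -2, 0, 0, 0, 1, 0, 0, -2, 0, 0, 0, 1, 0, 0, -2, 0, 0, 0, 1, 0, 0, 0, 0, 0, 0, 1, 0, 0, 0, 0, 0, 0, 1, 0, 0, 0, 0, 0, 0, 1, 0, 0, 0, 0, 0, 0, 1, 0, 0, 0, 0, 0, 0, 1, 0, 0, 0, 0, 0, 0, 1]}}

```text
clock: 7.7
tool_pos: [0.595, -0.0471, 0.208]
orientation: [-1.565, -0.0, 1.508]
force: [-21.2, 1.4, 12.2]
finger_gap: -0.004
```

Emit:
{"api": "jog_arm", "payload": {"moves": [0, 0, 10, 0, -0.011, 0, 1, 0, 0, 10, 0, 0, 0, 1, 0, 0, 8, 0, 0, 0, 1, 0, 0, 5, 0, 0, 0, 1, 17, 0, 0, 0, 0, 0, 1, 17, 0, 0, 0, 0, 0, 1, 17, 0, 0, 0, 0, 0, 1, 17, 0, 0, 0, 0, 0, 1, 16, 0, 0, 0, 0, 0, 1, 0, 0, 0, 0, 0, 0, 1]}}

```text
clock: 8.95
tool_pos: [0.5694, 0.0397, 0.2085]
orientation: [-1.571, -0.0, 1.521]
force: [0.4, -0.8, -0.1]
finger_gap: -0.002
```

Emit:
{"api": "jog_arm", "payload": {"moves": [0, 0, -5, 0, 0, 0, 1, 0, 0, -5, 0, 0, 0, 1, 0, 0, -5, 0, 0, 0, 1, 0, 0, -4, 0, 0, 0, 1, 0, 0, -3, 0, 0, 0, 1, 0, 0, -2, 0, 0, 0, 1, 0, 0, -2, 0, 0, 0, 1, 0, 0, 0, 0, 0, 0, 1, 0, 0, 0, 0, 0, 0, 1, 0, 0, 0, 0, 0, 0, 1]}}

```text
clock: 10.2
tool_pos: [0.5946, 0.0367, 0.2084]
orientation: [-1.569, 0.0, 1.519]
force: [-6.3, -0.3, 5.3]
finger_gap: -0.001
```

Run:
```python
from h import *
s=st();print(toL(s['tool_pos']))
```

```text
t 10.2 p [0.5946 0.0367 0.2084] o [-1.5691  0.0002  1.5187] F [-6.3388 -0.3261  5.3342] T [-0.1193  0.8425 -0.0676] g -0.0014782878325767218 j [ 0.0109  0.4506  1.7663 -0.0001  0.9265 -1.5078]
[0.1017 0.0791 0.2084]
```

Emit:
{"api": "jog_arm", "payload": {"moves": [0, 0, -2, 0, 0, 0, 1, 0, 0, -2, 0, 0, 0, 1, 0, 0, -2, 0, 0, 0, 1, 0, 0, -2, 0, 0, 0, 1, 0, 0, 0, 0, 0, 0, 1, 0, 0, 0, 0, 0, 0, 1, 0, 0, 0, 0, 0, 0, 1, 0, 0, 0, 0, 0, 0, 1, 0, 0, 0, 0, 0, 0, 1, 0, 0, 0, 0, 0, 0, 1]}}

```text
clock: 11.45
tool_pos: [0.6, 0.0364, 0.2083]
orientation: [-1.564, 0.0, 1.519]
force: [-24.4, 0.5, 18.7]
finger_gap: -0.0
```

Emit:
{"api": "jog_arm", "payload": {"moves": [0, 0, 12, 0, 0, 0, 1, 0, 0, 12, 0, 0, 0, 1, 0, 0, 6, 0, 0, 0, 1, -25, 0, 4, 0, 0, 0, 1, -30, 0, 0, 0, 0, 0, 1, -30, 0, 0, 0, 0, 0, 1, -30, 0, 0, 0, 0, 0, 1, -25, 0, 0, 0, 0, 0, 1, -20, 0, 0, 0, 0, 0, 1, 0, 0, 0, 0, 0, 0, 1]}}

```text
clock: 12.7
tool_pos: [0.5611, -0.1225, 0.2085]
orientation: [-1.571, 0.0, 1.517]
force: [0.6, -0.2, -0.7]
finger_gap: -0.003
```

Run:
```python
from h import *
s=st();print(toL(s['tool_pos']))
```

```text
t 12.7 p [ 0.5611 -0.1225  0.2085] o [-1.5711  0.0001  1.5175] F [ 0.5689 -0.2489 -0.6827] T [ 0.0161 -0.0044  0.0335] g -0.00266548607402378 j [-0.2677  0.4216  1.817  -0.0001  0.9027 -1.7851]
[ 0.0765 -0.0817  0.2085]
```

Emit:
{"api": "jog_arm", "payload": {"moves": [0, 0, -5, 0, 0, 0, 1, 0, 0, -5, 0, 0, 0, 1, 0, 0, -5, 0, 0, 0, 1, 0, 0, -4, 0, 0, 0, 1, 0, 0, -3, 0, 0, 0, 1, 0, 0, -3, 0, 0, 0, 1, 0, 0, -2, 0, 0, 0, 1, 0, 0, -2, 0, 0, 0, 1, 0, 0, -2, 0, 0, 0, 1, 0, 0, -2, 0, 0, 0, 1]}}

```text
clock: 13.95
tool_pos: [0.5937, -0.1228, 0.2084]
orientation: [-1.569, -0.0, 1.52]
force: [-6.0, -0.5, 4.3]
finger_gap: -0.0
```

Emit:
{"api": "jog_arm", "payload": {"moves": [0, 0, -2, 0, 0, 0, 1, 0, 0, -2, 0, 0, 0, 1, 0, 0, -2, 0, 0, 0, 1, 0, 0, -2, 0, 0, 0, 1, 0, 0, -2, 0, 0, 0, 1, 0, 0, -2, 0, 0, 0, 1, 0, 0, -2, 0, 0, 0, 1, 0, 0, -2, 0, 0, 0, 1, 0, 0, -2, 0, 0, 0, 1, 0, 0, 0, 0, 0, 0, 1]}}

```text
clock: 15.2
tool_pos: [0.6123, -0.1241, 0.2085]
orientation: [-1.571, 0.0, 1.519]
force: [-0.3, 0.2, 0.1]
finger_gap: 0.001
```

Emit:
{"api": "jog_arm", "payload": {"moves": [0, 0, -3, 0, 0, 0, 1, 0, 0, -3, 0, 0, 0, 1, 0, 0, -3, 0, 0, 0, 1, 0, 0, -3, 0, 0, 0, 1, 0, 0, -3, 0, 0, 0, 1, 0, 0, -3, 0, 0, 0, 1, 0, 0, -2, 0, 0, 0, 1, 0, 0, -2, 0, 0, 0, 1, 0, 0, -2, 0, 0, 0, 1, 0, 0, -2, 0, 0, 0, 1]}}

```text
clock: 16.45
tool_pos: [0.638, -0.1253, 0.2083]
orientation: [-1.57, -0.0, 1.519]
force: [-3.9, -0.4, -1.3]
finger_gap: 0.002
```

Locker x of the TCP is about 0.153, near the expected end of about 0.157. I'll continue gently.

Emit:
{"api": "jog_arm", "payload": {"moves": [0, 0, -2, 0, 0, 0, 1, 0, 0, -2, 0, 0, 0, 1, 0, 0, -1, 0, 0, 0, 1, 0, 0, -1, 0, 0, 0, 1, 0, 0, -1, 0, 0, 0, 1, 0, 0, 0, 0, 0, 0, 1, 0, 0, 0, 0, 0, 0, 1, 0, 0, 0, 0, 0, 0, 1, 0, 0, 0, 0, 0, 0, 1, 0, 0, 0, 0, 0, 0, 1]}}

```text
clock: 17.7
tool_pos: [0.644, -0.1256, 0.2083]
orientation: [-1.569, -0.0, 1.519]
force: [-9.4, 1.6, 1.8]
finger_gap: -0.001
```

Run:
```python
from h import *
s=st();print(toL(s['tool_pos']))
show('scene','s2',(160,160,330,310),4)
```

```text
t 17.7 p [ 0.644  -0.1256  0.2083] o [-1.5688 -0.0002  1.519 ] F [-9.371   1.5939  1.7518] T [0.1499 1.5379 0.0346] g -0.0006275506569980504 j [-0.2388  0.5306  1.6213 -0.0002  0.9917 -1.7577]
[ 0.1594 -0.0805  0.2083]
```

View pics/s2.png

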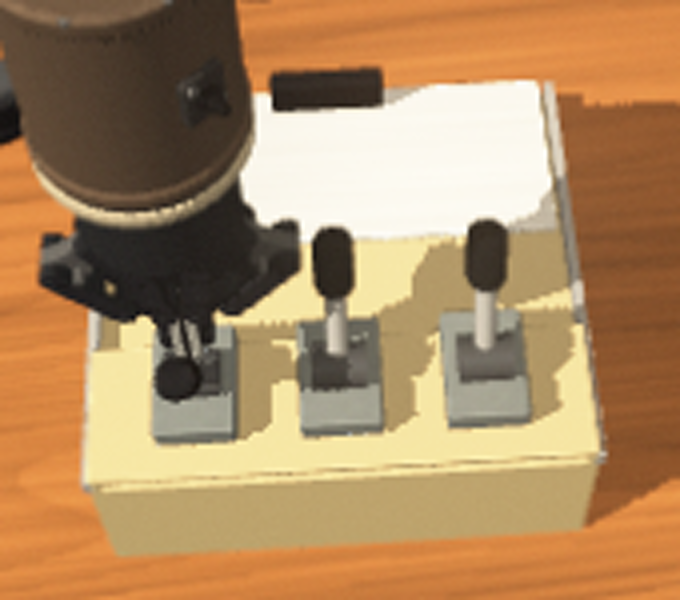

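The right lever (image left, knob at (178,378)) now leans to the rear. I'll push a bit more to confirm the stop.

Emit:
{"api": "jog_arm", "payload": {"moves": [0, 0, -1, 0, 0, 0, 1, 0, 0, -1, 0, 0, 0, 1, 0, 0, -1, 0, 0, 0, 1, 0, 0, -1, 0, 0, 0, 1, 0, 0, 0, 0, 0, 0, 1, 0, 0, 0, 0, 0, 0, 1, 0, 0, 0, 0, 0, 0, 1, 0, 0, 0, 0, 0, 0, 1, 0, 0, 0, 0, 0, 0, 1, 0, 0, 0, 0, 0, 0, 1]}}

```text
clock: 19.0
tool_pos: [0.6451, -0.1256, 0.2078]
orientation: [-1.563, -0.001, 1.519]
force: [-26.7, 1.2, 11.3]
finger_gap: 0.002
```

Emit:
{"api": "jog_arm", "payload": {"moves": [0, 0, 17, 0, 0, 0, 1, 0, 0, 18, 0, 0, 0, 1, 0, 0, 18, 0, 0, 0, 1, 0, 0, 18, 0, 0, 0, 1, 0, 0, 8, 0, 0, 0, 1, 20, 0, 0, 0, 0, 0, 1, 20, 0, 0, 0, 0, 0, 1, 20, 0, 0, 0, 0, 0, 1, 20, 0, 0, 0, 0, 0, 1, 0, 0, 0, 0, 0, 0, 1]}}

```text
clock: 20.25
tool_pos: [0.5744, -0.0401, 0.2084]
orientation: [-1.571, -0.0, 1.521]
force: [0.0, -0.9, 0.3]
finger_gap: 0.002
```

Emit:
{"api": "jog_arm", "payload": {"moves": [0, 0, -6, 0, 0, 0, 1, 0, 0, -5, 0, 0, 0, 1, 0, 0, -4, 0, 0, 0, 1, 0, 0, -3, 0, 0, 0, 1, 0, 0, -2, 0, 0, 0, 1, 0, 0, -2, 0, 0, 0, 1, 0, 0, -2, 0, 0, 0, 1, 0, 0, -2, 0, 0, 0, 1, 0, 0, -1, 0, 0, 0, 1, 0, 0, 0, 0, 0, 0, 1]}}

```text
clock: 21.5
tool_pos: [0.5967, -0.0436, 0.2081]
orientation: [-1.562, 0.0, 1.519]
force: [-30.7, -0.7, 22.1]
finger_gap: 0.002
```

Run:
```python
from h import *
s=st();print(toL(s['tool_pos']))
```

```text
t 21.5 p [ 0.5967 -0.0436  0.2081] o [-1.5619  0.      1.5186] F [-30.6817  -0.6892  22.1479] T [-0.2867  4.217  -0.0541] g 0.0016601800283274747 j [-0.1232  0.4575  1.7548 -0.0008  0.9382 -1.6413]
[ 0.1079 -0.001   0.2081]
```

Emit:
{"api": "jog_arm", "payload": {"moves": [0, 0, 12, 0, 0, 0, 1, 0, 0, 12, 0, 0, 0, 1, 0, 0, 10, 0, 0, 0, 1, 20, 0, 0, 0, 0, 0, 1, 20, 0, 0, 0, 0, 0, 1, 20, 0, 0, 0, 0, 0, 1, 20, 0, 0, 0, 0, 0, 1, 0, 0, 0, 0, 0, 0, 1, 0, 0, -6, 0, 0, 0, 1, 0, 0, -6, 0, 0, 0, 1]}}

```text
clock: 22.75
tool_pos: [0.5839, 0.0371, 0.2085]
orientation: [-1.571, 0.0, 1.519]
force: [-0.3, -0.4, -0.5]
finger_gap: -0.001
```

Emit:
{"api": "jog_arm", "payload": {"moves": [0, 0, -4, 0, 0, 0, 1, 0, 0, -3, 0, 0, 0, 1, 0, 0, -3, 0, 0, 0, 1, 0, 0, -3, 0, 0, 0, 1, 0, 0, -3, 0, 0, 0, 1, 0, 0, -2, 0, 0, 0, 1, 0, 0, -2, 0, 0, 0, 1, 0, 0, -2, 0, 0, 0, 1, 0, 0, 0, 0, 0, 0, 1, 0, 0, 0, 0, 0, 0, 1]}}

```text
clock: 24.0
tool_pos: [0.6053, 0.0365, 0.2085]
orientation: [-1.571, -0.0, 1.519]
force: [-3.1, -0.0, 2.6]
finger_gap: 0.001
```

Run:
```python
from h import *
s=st();print(toL(s['tool_pos']))
```

```text
t 24.0 p [0.6053 0.0365 0.2085] o [-1.5708 -0.      1.519 ] F [-3.0925 -0.0437  2.5773] T [-0.0201  0.4455 -0.0187] g 0.0010765980559406126 j [ 0.0102  0.4636  1.7428  0.      0.9352 -1.5088]
[0.1123 0.0795 0.2085]
```

Left is free now (TCP at 0.112, force 3 N). I'll continue to the stop at about 0.161.

Emit:
{"api": "jog_arm", "payload": {"moves": [0, 0, -4, 0, 0, 0, 1, 0, 0, -4, 0, 0, 0, 1, 0, 0, -4, 0, 0, 0, 1, 0, 0, -4, 0, 0, 0, 1, 0, 0, -4, 0, 0, 0, 1, 0, 0, -4, 0, 0, 0, 1, 0, 0, -4, 0, 0, 0, 1, 0, 0, -4, 0, 0, 0, 1, 0, 0, -4, 0, 0, 0, 1, 0, 0, -3, 0, 0, 0, 1]}}

```text
clock: 25.25
tool_pos: [0.6444, 0.0344, 0.2082]
orientation: [-1.57, 0.0, 1.519]
force: [-4.7, -1.3, -2.0]
finger_gap: -0.001
```

Emit:
{"api": "jog_arm", "payload": {"moves": [0, 0, -2, 0, 0, 0, 1, 0, 0, -2, 0, 0, 0, 1, 0, 0, -2, 0, 0, 0, 1, 0, 0, -2, 0, 0, 0, 1, 0, 0, -1, 0, 0, 0, 1, 0, 0, -1, 0, 0, 0, 1, 0, 0, -1, 0, 0, 0, 1, 0, 0, 0, 0, 0, 0, 1, 0, 0, 0, 0, 0, 0, 1, 0, 0, 0, 0, 0, 0, 1]}}

```text
clock: 26.5
tool_pos: [0.654, 0.0341, 0.2083]
orientation: [-1.568, 0.0, 1.519]
force: [-10.7, 0.8, 3.3]
finger_gap: -0.0
```

Run:
```python
from h import *
s=st();print(toL(s['tool_pos']))
```

```text
t 26.5 p [0.654  0.0341 0.2083] o [-1.5682  0.      1.5191] F [-10.698    0.8278   3.3307] T [ 0.2227  1.7896 -0.0553] g -0.00013527128540743915 j [ 0.0057  0.5291  1.624   0.0002  0.9911 -1.5135]
[0.1611 0.0795 0.2083]
```

Emit:
{"api": "jog_arm", "payload": {"moves": [0, 0, -1, 0, 0, 0, 1, 0, 0, -1, 0, 0, 0, 1, 0, 0, -1, 0, 0, 0, 1, 0, 0, -1, 0, 0, 0, 1, 0, 0, 0, 0, 0, 0, 1, 0, 0, 0, 0, 0, 0, 1, 0, 0, 12, 0, 0, 0, 1, 0, 0, 15, 0, 0, 0, 1, 0, 0, 18, 0, 0, 0, 1, 0, 0, 18, 0, 0, 0, 1]}}

```text
clock: 27.75
tool_pos: [0.5958, 0.0369, 0.2088]
orientation: [-1.572, -0.0, 1.519]
force: [-0.8, 0.3, 0.2]
finger_gap: 0.004
```

Emit:
{"api": "jog_arm", "payload": {"moves": [0, 0, 18, 0, 0, 0, 1, -5, 0, 8, 0, 0, 0, 1, -20, 0, 0, 0, 0, 0, 1, -20, 0, 0, 0, 0, 0, 1, -20, 0, 0, 0, 0, 0, 1, -15, 0, 0, 0, 0, 0, 1, 0, 0, 0, 0, 0, 0, 1, 0, 0, -6, 0, 0, 0, 1, 0, 0, -6, 0, 0, 0, 1, 0, 0, -4, 0, 0, 0, 1]}}

```text
clock: 29.0
tool_pos: [0.5829, -0.0419, 0.2085]
orientation: [-1.571, -0.0, 1.52]
force: [-1.0, 0.1, -0.4]
finger_gap: -0.0
```

Run:
```python
from h import *
s=st();print(toL(s['tool_pos']))
```

```text
t 29.0 p [ 0.5829 -0.0419  0.2085] o [-1.571  -0.      1.5197] F [-1.0477  0.1016 -0.3935] T [ 0.0056 -0.0097  0.046 ] g -5.571068515331272e-06 j [-0.1237  0.4347  1.7941  0.      0.9126 -1.6435]
[ 0.094  -0.0001  0.2085]
```

Next I push the middle lever. First 16 mm, then check the force.

Emit:
{"api": "jog_arm", "payload": {"moves": [0, 0, -3, 0, 0, 0, 1, 0, 0, -3, 0, 0, 0, 1, 0, 0, -3, 0, 0, 0, 1, 0, 0, -2, 0, 0, 0, 1, 0, 0, -2, 0, 0, 0, 1, 0, 0, -2, 0, 0, 0, 1, 0, 0, -2, 0, 0, 0, 1, 0, 0, -2, 0, 0, 0, 1, 0, 0, 0, 0, 0, 0, 1, 0, 0, 0, 0, 0, 0, 1]}}

```text
clock: 30.25
tool_pos: [0.6014, -0.0434, 0.2085]
orientation: [-1.571, -0.0, 1.519]
force: [-0.9, -1.1, 0.2]
finger_gap: -0.003
```

Emit:
{"api": "jog_arm", "payload": {"moves": [0, 0, -4, 0, 0, 0, 1, 0, 0, -4, 0, 0, 0, 1, 0, 0, -4, 0, 0, 0, 1, 0, 0, -4, 0, 0, 0, 1, 0, 0, -4, 0, 0, 0, 1, 0, 0, -4, 0, 0, 0, 1, 0, 0, -4, 0, 0, 0, 1, 0, 0, -4, 0, 0, 0, 1, 0, 0, -4, 0, 0, 0, 1, 0, 0, -3, 0, 0, 0, 1]}}

```text
clock: 31.5
tool_pos: [0.6402, -0.0454, 0.2082]
orientation: [-1.57, 0.0, 1.519]
force: [-4.2, -0.3, -1.9]
finger_gap: -0.001
```

Emit:
{"api": "jog_arm", "payload": {"moves": [0, 0, -2, 0, 0, 0, 1, 0, 0, -2, 0, 0, 0, 1, 0, 0, -2, 0, 0, 0, 1, 0, 0, -2, 0, 0, 0, 1, 0, 0, -1, 0, 0, 0, 1, 0, 0, -1, 0, 0, 0, 1, 0, 0, -1, 0, 0, 0, 1, 0, 0, 0, 0, 0, 0, 1, 0, 0, 0, 0, 0, 0, 1, 0, 0, 0, 0, 0, 0, 1]}}

```text
clock: 32.75
tool_pos: [0.6493, -0.0458, 0.2082]
orientation: [-1.567, -0.0, 1.519]
force: [-14.6, 0.9, 4.9]
finger_gap: -0.001
```

Run:
```python
from h import *
s=st();print(toL(s['tool_pos']))
```

```text
t 32.75 p [ 0.6493 -0.0458  0.2082] o [-1.567  -0.0002  1.519 ] F [-14.6325   0.8858   4.9332] T [ 0.2041  2.4168 -0.037 ] g -0.0006498059651708522 j [-0.1169  0.5246  1.6328 -0.0001  0.988  -1.6359]
[ 0.1605 -0.0004  0.2082]
```

Emit:
{"api": "jog_arm", "payload": {"moves": [0, 0, -1, 0, 0, 0, 1, 0, 0, -1, 0, 0, 0, 1, 0, 0, 0, 0, 0, 0, 1, 0, 0, 0, 0, 0, 0, 1, 0, 0, 12, 0, 0, 0, 1, 0, -15, 15, 0, 0, 0, 1, 0, -20, 25, 0, 0, 0, 1, 0, -20, 25, 0, 0, 0, 1, 0, 0, 30, 0, 0, 0, 1, 0, 0, 25, 0, 0, 0, 1]}}

```text
clock: 34.0
tool_pos: [0.5204, -0.0393, 0.2651]
orientation: [-1.573, 0.0, 1.519]
force: [-0.9, -0.3, -0.4]
finger_gap: 0.004
```

Run:
```python
from h import *
s=st();print(toL(s['tool_pos']))
show('scene','s3',(160,160,330,310),4)
g=toL([.4377,-.034,.134]);print(g)
plan(L(-.044,0,.20),LY,10,hand=0.4)
```

```text
t 34.0 p [ 0.5204 -0.0393  0.2651] o [-1.5735  0.0002  1.519 ] F [-0.8692 -0.2919 -0.3714] T [ 0.0123 -0.0093  0.0224] g 0.003827181292619409 j [-0.1334  0.2839  1.872   0.      0.983  -1.6523]
[ 0.0315 -0.0006  0.2651]
[-0.0514  0.0003  0.134 ]
0.1,6.5,7.3,0,0.1571,-0,0.4,-1.1,6.4,7.1,0,0.1571,-0,0.4,-2.2,6.5,6.9,0,0.1571,-0,0.4,-3.3,6.5,6.5,0,0.1571,-0,0.4,-4.2,6.5,5.9,0,0.1571,-0,0.4,-5.1,6.4,5.2,0,0.1571,-0,0.4,-5.8,6.5,4.3,0,0.1571,-0,0.4,-6.5,6.5,3.3,0,0.1571,-0,0.4,-6.8,6.5,2.3,0,0.1571,-0,0.4,-7.2,6.4,1.2,0,0.1571,-0,0.4

max [7.2    6.5    7.3    0.     0.1571 0.     0.4   ] end [ 0.445  -0.0347  0.2   ] [-1.5709 -0.0001 -0.0519]
```

View pics/s3.png

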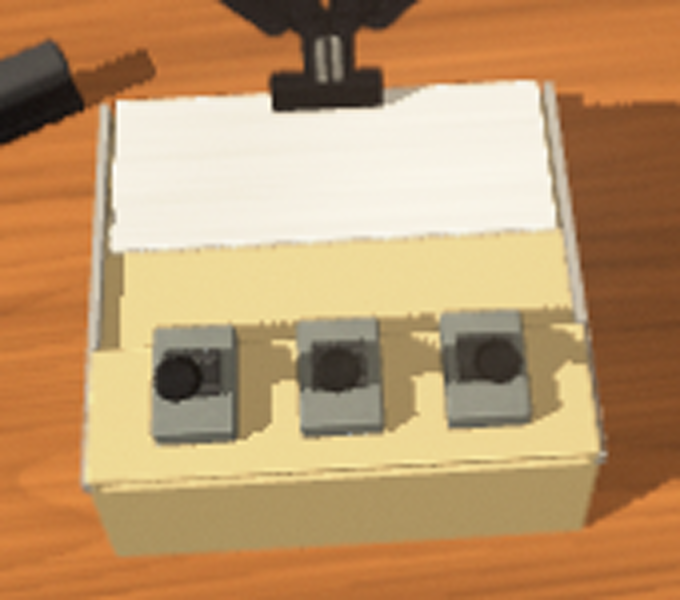

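All three knobs now lean to the rear, at (178,378), (340,370) and (497,360). Next is the grip.

Emit:
{"api": "jog_arm", "payload": {"moves": [0.1, 6.5, 7.3, 0, 0.157, 0, 0.4, -1.1, 6.5, 7.1, 0, 0.157, 0, 0.4, -2.2, 6.5, 6.9, 0, 0.157, 0, 0.4, -3.3, 6.5, 6.5, 0, 0.157, 0, 0.4, -4.2, 6.5, 5.9, 0, 0.157, 0, 0.4, -5.1, 6.4, 5.2, 0, 0.157, 0, 0.4, -5.8, 6.5, 4.3, 0, 0.157, 0, 0.4, -6.5, 6.5, 3.3, 0, 0.157, 0, 0.4, -6.8, 6.5, 2.3, 0, 0.157, 0, 0.4, -7.2, 6.4, 1.2, 0, 0.157, 0, 0.4]}}

```text
clock: 35.3
tool_pos: [0.4491, -0.0351, 0.1996]
orientation: [-1.571, -0.002, -0.056]
force: [-0.6, 0.5, -0.3]
finger_gap: 0.599
```

Emit:
{"api": "jog_arm", "payload": {"moves": [0, 12, 0, 0, 0, 0, 0.4, 0, 12, 0, 0, 0, 0, 0.4, 0, 12, 0, 0, 0, 0, 0.4, 0, 10, 0, 0, 0, 0, 0.4, 0, 10, 0, 0, 0, 0, 0.4, 0, 7, 0, 0, 0, 0, 0.4, 0, 5, 0, 0, 0, 0, 0.4, 0, 0, 0, 0, 0, 0, 0.4, 0, 0, 0, 0, 0, 0, 0.4, 0, 0, 0, 0, 0, 0, 0.4]}}

```text
clock: 36.55
tool_pos: [0.4491, -0.035, 0.131]
orientation: [-1.571, -0.001, -0.051]
force: [-0.1, -0.3, 0.0]
finger_gap: 0.601
```

Run:
```python
from h import *
s=st();print(toL(s['tool_pos']))
show('wrist','w4')
```

```text
t 36.55 p [ 0.4491 -0.035   0.131 ] o [-1.5709 -0.0005 -0.051 ] F [-0.09   -0.3459  0.0222] T [ 0.004  -0.0079 -0.0312] g 0.601365489577775 j [-0.1452  0.3889  2.1562 -0.      0.5959 -0.0942]
[-0.04   -0.0001  0.131 ]
```

View pics/w4.png

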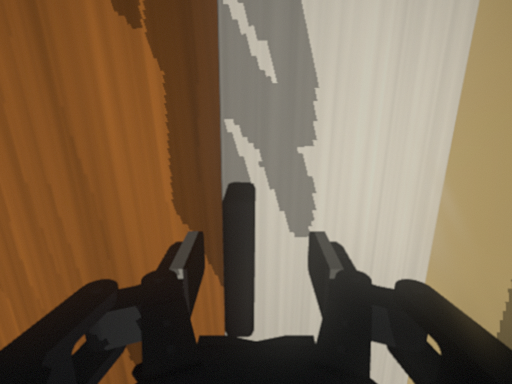

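The grip sits at u≈240 while the pad centre is at u≈256, so I shift −6 mm and close.

Emit:
{"api": "jog_arm", "payload": {"moves": [-3, 0, 0, 0, 0, 0, 0.4, -3, 0, 0, 0, 0, 0, 0.4, 0, 0, 0, 0, 0, 0, 0.4, 0, 0, 0, 0, 0, 0, 0.9, 0, 0, 0, 0, 0, 0, 0.9, 0, 0, 0, 0, 0, 0, 0.9, 0, 0, 0, 0, 0, 0, 0.9, 0, 0, 0, 0, 0, 0, 0.9, 0, 0, 0, 0, 0, 0, 0.9, 0, 0, 0, 0, 0, 0, 0.9], "newtons": 40}}

```text
clock: 37.85
tool_pos: [0.443, -0.0347, 0.1308]
orientation: [-1.571, -0.0, -0.051]
force: [-1.8, -0.5, 5.5]
finger_gap: 0.152
```

Emit:
{"api": "jog_arm", "payload": {"moves": [3, 0, 0, 0, 0, 0, 0.9, 8, 0, 0, 0, 0, 0, 0.9, 12, 0, 0, 0, 0, 0, 0.9, 14, 0, 0, 0, 0, 0, 0.9, 14, 0, 0, 0, 0, 0, 0.9, 14, 0, 0, 0, 0, 0, 0.9, 14, 0, 0, 0, 0, 0, 0.9, 14, 0, 0, 0, 0, 0, 0.9, 10, 0, 0, 0, 0, 0, 0.9, 6, 0, 0, 0, 0, 0, 0.9]}}

```text
clock: 39.1
tool_pos: [0.5522, -0.0413, 0.1308]
orientation: [-1.572, -0.0, -0.051]
force: [-2.7, -12.2, 6.8]
finger_gap: 0.15
```

Emit:
{"api": "jog_arm", "payload": {"moves": [4, 0, 0, 0, 0, 0, 0.9, 4, 0, 0, 0, 0, 0, 0.9, 3, 0, 0, 0, 0, 0, 0.9, 2, 0, 0, 0, 0, 0, 0.9, 2, 0, 0, 0, 0, 0, 0.9, 1, 0, 0, 0, 0, 0, 0.9, 1, 0, 0, 0, 0, 0, 0.9, 0, 0, 0, 0, 0, 0, 0.9, 0, 0, 0, 0, 0, 0, 0.9, 0, 0, 0, 0, 0, 0, 0.9]}}

```text
clock: 40.35
tool_pos: [0.5664, -0.0421, 0.1308]
orientation: [-1.572, 0.004, -0.051]
force: [-16.9, -13.1, 19.6]
finger_gap: 0.157
```

Run:
```python
from h import *
s=st();print(toL(s['tool_pos']))
```

```text
t 40.35 p [ 0.5664 -0.0421  0.1308] o [-1.572   0.0042 -0.0508] F [-16.9301 -13.0914  19.5531] T [-2.0096  2.4858 -0.3398] g 0.15667956482985196 j [-0.1267  0.5181  1.8918 -0.0022  0.7358 -0.0742]
[ 0.0776 -0.0011  0.1308]
```

Emit:
{"api": "jog_arm", "payload": {"moves": [1, 0, -1, 0, 0, 0, 0.9, 1, 0, -1, 0, 0, 0, 0.9, 0, 0, 0, 0, 0, 0, 0.9, 0, 0, 0, 0, 0, 0, 0.9, -2, 0, 0, 0, 0, 0, 0.9, 0, 0, 0, 0, 0, 0, 0.7, 0, 0, 0, 0, 0, 0, 0.7, 0, 0, 0, 0, 0, 0, 0.7, 0, 0, 0, 0, 0, 0, 0.7, 0, 0, 0, 0, 0, 0, 0.7]}}

```text
clock: 41.6
tool_pos: [0.5686, -0.0432, 0.1306]
orientation: [-1.571, 0.0, -0.051]
force: [-0.4, -0.4, -0.7]
finger_gap: 0.297
```

Emit:
{"api": "jog_arm", "payload": {"moves": [0, -10, 0, 0, 0, 0, 0.7, 0, -20, 0, 0, 0, 0, 0.7, 0, -25, 0, 0, 0, 0, 0.7, -20, -25, 20, 0, 0, 0, 0.5, -15, -25, 40, 0, 0, 0, 0, 0, -20, 40, 0, 0, 0, 0, 0, 0, 45, 0, 0, 0, 0, 0, 0, 45, 0, 0, 0, 0, 0, 0, 30, 0, 0, 0, 0, 0, 0, 0, 0, 0, 0, 0]}}

```text
clock: 42.85
tool_pos: [0.5448, 0.1802, 0.2563]
orientation: [-1.57, -0.001, -0.049]
force: [-0.7, -0.5, 0.7]
finger_gap: 1.005
```

Run:
```python
from h import *
s=st()
s,d=show('top','t5',(80,90,440,280),2.2)
P=cloud('top',d)
for (nm,u0,v0,u1,v1) in [('c1',120,135,160,175),('c2',92,190,132,228),('jar',388,190,430,222)]:
    S=P[v0:v1,u0:u1].reshape(-1,3); m=S[:,2]>0.03
    zt=np.percentile(S[m,2],90); t=S[np.abs(S[:,2]-zt)<.008]
    r=cv2.minAreaRect((t[:,:2]*1000).astype(np.float32))
    print(nm,m.sum(),zt,t.mean(0),r)
```

```text
t 42.85 p [0.5448 0.1802 0.2563] o [-1.5703 -0.0007 -0.0486] F [-0.7293 -0.4958  0.6901] T [ 0.0102  0.0303 -0.0536] g 1.0053102265363167 j [0.2665 0.3674 1.7683 0.0003 1.0051 0.3149]
c1 1600 0.712432715187785 [0.4979 0.0971 0.7115] ((499.37689208984375, 98.39701080322266), (27.04999351501465, 9.729486465454102), 17.52350616455078)
c2 1086 0.7419868573396806 [0.4542 0.0911 0.7391] ((454.8551330566406, 91.7008285522461), (18.873506546020508, 21.153581619262695), 7.142937660217285)
jar 446 0.07137752299951672 [ 0.4684 -0.3989  0.0692] ((468.7560119628906, -399.14404296875), (43.23768997192383, 41.417869567871094), 25.159709930419922)
```

View pics/t5.png

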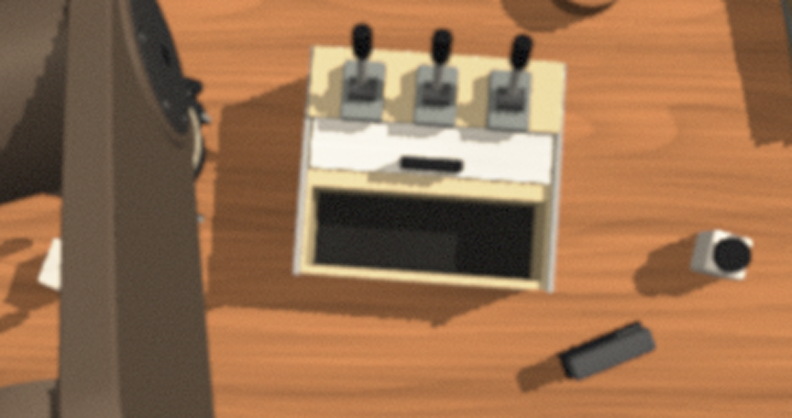

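Shutter is open: black compartment corners are about (315,188), (535,203), (530,278) and (315,265) in the crop, and the shutter is against the hood. Now to the first carton.

Run:
```python
from h import *
st()
c=np.array([[315,188],[535,203],[532,278],[315,265]])/2.2+[80,90]
w=atz('top',c,np.full(4,.1));print(w);print([toL(x) for x in w])
plan([.585,.315,.22],1.213,10,hand=0)
```

```text
t 42.9 p [0.5448 0.179  0.2562] o [-1.5708 -0.0004 -0.0492] F [-0.7593  0.2447 -0.1998] T [-0.0133  0.0309  0.0401] g 1.0000146855634544 j [ 0.2647  0.3671  1.7691 -0.0001  1.005   0.314 ]
[[ 0.5383  0.0816  0.1   ]
 [ 0.5235 -0.1637  0.1   ]
 [ 0.4403 -0.1604  0.1   ]
 [ 0.4524  0.0804  0.1   ]]
[array([0.0431, 0.121 , 0.1   ]), array([ 0.0411, -0.1247,  0.1   ]), array([-0.0422, -0.1258,  0.1   ]), array([-0.0427,  0.1154,  0.1   ])]
3.3,3.6,13.8,0,-0.1262,0,0,5.1,3.6,13.2,0,-0.1262,0,0,6.7,3.7,12.5,0,-0.1262,0,0,8.2,3.6,11.6,0,-0.1262,0,0,9.6,3.6,10.4,0,-0.1262,0,0,10.8,3.6,9.2,0,-0.1262,0,0,11.9,3.6,7.7,0,-0.1262,0,0,12.8,3.7,6.2,0,-0.1262,0,0,13.4,3.6,4.5,0,-0.1262,0,0,13.9,3.6,2.7,0,-0.1262,0,0

max [13.9     3.7    13.8     0.      0.1262  0.      0.    ] end [0.585 0.315 0.22 ] [-1.5712 -0.0001  1.2128]
```

Emit:
{"api": "jog_arm", "payload": {"moves": [3.3, 3.6, 13.8, 0, -0.126, 0, 0, 5.1, 3.6, 13.2, 0, -0.126, 0, 0, 6.7, 3.7, 12.5, 0, -0.126, 0, 0, 8.2, 3.6, 11.6, 0, -0.126, 0, 0, 9.6, 3.6, 10.4, 0, -0.126, 0, 0, 10.8, 3.6, 9.2, 0, -0.126, 0, 0, 11.9, 3.6, 7.7, 0, -0.126, 0, 0, 12.8, 3.7, 6.2, 0, -0.126, 0, 0, 13.4, 3.6, 4.5, 0, -0.126, 0, 0, 13.9, 3.6, 2.7, 0, -0.126, 0, 0]}}

```text
clock: 44.15
tool_pos: [0.5859, 0.3132, 0.2198]
orientation: [-1.571, 0.0, 1.212]
force: [0.0, -0.2, -0.4]
finger_gap: 1.001
```

Run:
```python
from h import *
s=st();s,d=show('wrist','w6',k=1.5)
P=cloud('wrist',d,s)
S=P.reshape(-1,3);m=(S[:,2]>.06)&(S[:,2]<.08)&(d.ravel()>0)
lab=(m.reshape(384,512)).astype(np.uint8);n,l,stt,c=cv2.connectedComponentsWithStats(lab)
for i in range(1,n):
    if stt[i,4]<200: continue
    t=P[l==i];r=cv2.minAreaRect((t[:,:2]*1000).astype(np.float32));print(stt[i],c[i],np.median(t[:,2]),r)
```

```text
t 44.15 p [0.5859 0.3132 0.2198] o [-1.5709  0.0002  1.2121] F [ 0.0394 -0.1513 -0.4045] T [ 0.0459  0.0422 -0.0099] g 1.0013514167442341 j [ 0.4455  0.5293  1.5916 -0.0003  1.0208 -0.7665]
[ 262    0   48   26 1203] [285.5096  12.4081] 0.07002405391462896 ((468.3758544921875, 382.8514099121094), (36.51164245605469, 16.283166885375977), 69.23637390136719)
[435 126  77  48 468] [472.9444 150.4103] 0.07874250071867492 ((626.0475463867188, 496.7515563964844), (6.642622947692871, 67.728515625), 11.758342742919922)
[ 249  156   40   59 2266] [268.0688 185.1986] 0.07006334678357568 ((597.8572387695312, 321.58367919921875), (35.51491928100586, 53.82368850708008), 69.23900604248047)
[   0  161   76  144 2457] [ 34.2898 237.1897] 0.06986341265234974 ((567.312744140625, 95.78617858886719), (4.4827046394348145, 152.5169677734375), 86.63941192626953)
[456 220  44  84 827] [474.6784 256.1475] 0.06994090435307204 ((748.0377197265625, 485.4678955078125), (95.31776428222656, 17.472869873046875), 0.6186312437057495)
```

View pics/w6.png

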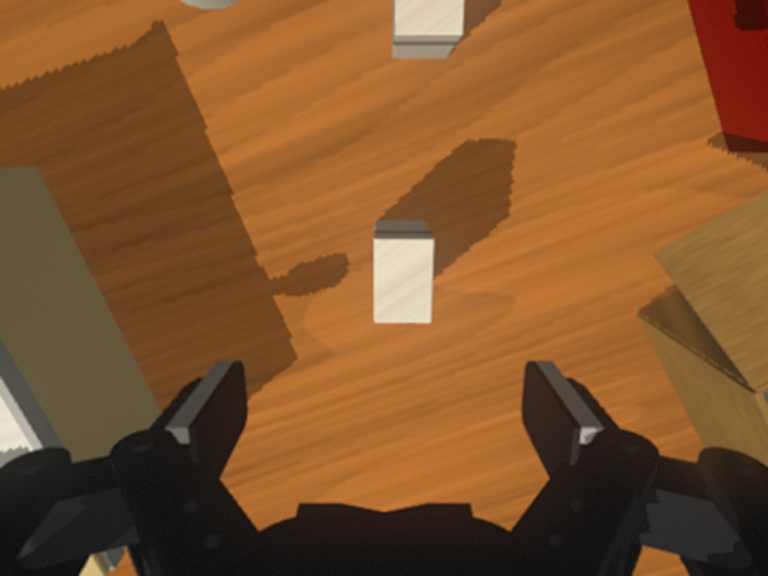

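Carton 1 (top at (403,278) in the enlarged wrist view) measures (0.598, 0.3215), 35.5×53.8 mm, top at z 0.070, which matches. I descend and grasp it.

Run:
```python
from h import *
st()
plan([.598,.3215,.05],1.2084,10,hand=0.1)
```

```text
t 44.2 p [0.5862 0.3147 0.2193] o [-1.5708 -0.0003  1.2191] F [-0.6124  1.6001 -0.652 ] T [-0.0338  0.0392  0.0018] g 1.0002460355150113 j [ 0.447   0.5309  1.5901  0.0002  1.0204 -0.7722]
1,16.9,-0.9,-0,0.0011,0,0.1,1.1,17,-0.8,-0,0.0011,0,0.1,1,16.9,-0.9,-0,0.0011,0,0.1,1.1,16.9,-0.9,-0,0.0011,0,0.1,1,16.9,-0.9,-0,0.0011,0,0.1,1.1,17,-0.8,-0,0.0011,0,0.1,1,16.9,-0.9,-0,0.0011,0,0.1,1.1,16.9,-0.9,-0,0.0011,0,0.1,1,17,-0.8,-0,0.0011,0,0.1,1.1,16.9,-0.9,-0,0.0011,0,0.1

max [ 1.1    17.      0.9     0.      0.0011  0.      0.1   ] end [0.598  0.3215 0.05  ] [-1.5708 -0.0003  1.2081]
```

Emit:
{"api": "jog_arm", "payload": {"moves": [2, 20, -2, 0, 0.001, 0, 0.1, 2, 20, -2, 0, 0.001, 0, 0.1, 2, 20, -2, 0, 0.001, 0, 0.1, 2, 20, -1, 0, 0.001, 0, 0.1, 1.5, 20, -1, 0, 0.001, 0, 0.1, 1, 18, -0.5, 0, 0.001, 0, 0.1, 0, 16, 0, 0, 0.001, 0, 0.1, 0, 14, 0, 0, 0.001, 0, 0.1, 0, 12, 0, 0, 0.001, 0, 0.1, 0, 9, 0, 0, 0.001, 0, 0.1]}}

```text
clock: 45.45
tool_pos: [0.5971, 0.321, 0.0499]
orientation: [-1.571, 0.0, 1.199]
force: [-0.1, -0.3, -0.4]
finger_gap: 0.9
```

Emit:
{"api": "jog_arm", "payload": {"moves": [0, 0, 0, 0, 0, 0, 0.1, 0, 0, 0, 0, 0, 0, 0.8, 0, 0, 0, 0, 0, 0, 0.8, 0, 0, 0, 0, 0, 0, 0.8, 0, 0, 0, 0, 0, 0, 0.8, 0, 0, 0, 0, 0, 0, 0.8, 0, 0, 0, 0, 0, 0, 0.8, 0, 0, 0, 0, 0, 0, 0.8, 0, -15, 0, 0, 0, 0, 0.8, 0, -25, 0, 0, 0, 0, 0.8], "newtons": 40}}

```text
clock: 46.7
tool_pos: [0.5966, 0.3208, 0.0909]
orientation: [-1.57, 0.001, 1.199]
force: [-0.4, 0.0, -0.6]
finger_gap: 0.416
```

```bash
sed -i 's/LY=-.052/LY=-.058/' h.py
python3 - <<'E'
from h import *
st()
a=plan(L(0,.085,.20)*[0,0,1]+np.array([.56,.24,0]),1.32,4,hand=0.8)
plan(L(0,.085,.18),YP,6,hand=0.8,start=a);print(L(0,.085,.18))
E
```

```text
t 46.7 p [0.5966 0.3208 0.0909] o [-1.5698  0.0011  1.199 ] F [-0.3699  0.0416 -0.5727] T [0.0568 0.0147 0.0541] g 0.41605636879809077 j [ 0.4485  0.6921  1.6502  0.      0.8007 -0.7505]
-22.2,-27.2,1.2,-0.0003,-0.0302,-0.0002,0.8,-22.1,-27.3,1.9,-0.0003,-0.0302,-0.0002,0.8,-22,-27.3,2.6,-0.0003,-0.0302,-0.0002,0.8,-22,-27.2,3.2,-0.0003,-0.0302,-0.0002,0.8

max [22.2    27.3     3.2     0.0003  0.0302  0.0002  0.8   ] end [0.56 0.24 0.2 ] [-1.5709  0.0002  1.3198]
-33.7,3.3,2.7,0,-0.0322,-0,0.8,-33.7,3.4,3.8,0,-0.0322,-0,0.8,-33.5,3.3,4.9,0,-0.0322,-0,0.8,-33.3,3.3,5.9,0,-0.0322,-0,0.8,-33.2,3.4,7,0,-0.0322,-0,0.8,-32.8,3.3,8.1,0,-0.0322,-0,0.8

max [33.7     3.4     8.1     0.      0.0322  0.      0.8   ] end [0.494  0.0479 0.18  ] [-1.5709  0.0002  1.513 ]
[0.4939 0.0479 0.18  ]
```

Emit:
{"api": "jog_arm", "payload": {"moves": [-22, -27, 1.2, 0, -0.03, 0, 0.8, -22, -27, 1.9, 0, -0.03, 0, 0.8, -22, -27, 2.6, 0, -0.03, 0, 0.8, -22, -27, 3.2, 0, -0.03, 0, 0.8, -33.7, 3.3, 2.7, 0, -0.032, 0, 0.8, -33.7, 3.4, 3.8, 0, -0.032, 0, 0.8, -33.5, 3.3, 4.9, 0, -0.032, 0, 0.8, -33.3, 3.3, 5.9, 0, -0.032, 0, 0.8, -33.2, 3.4, 7, 0, -0.032, 0, 0.8, -32.8, 3.3, 8.1, 0, -0.032, 0, 0.8]}}

```text
clock: 47.95
tool_pos: [0.4939, 0.0475, 0.1793]
orientation: [-1.572, -0.0, 1.512]
force: [0.3, 0.2, -0.9]
finger_gap: 0.417
```

Emit:
{"api": "jog_arm", "payload": {"moves": [0, 0, 0, 0, 0, 0, 0.8, 0, 0, 0, 0, 0, 0, 0.8, 0, 0, 0, 0, 0, 0, 0.8, 0, 0, 0, 0, 0, 0, 0.8, 0, 0, 0, 0, 0, 0, 0.8, 0, 0, 0, 0, 0, 0, 0.8, 0, 0, 0, 0, 0, 0, 0.8, 0, 0, 0, 0, 0, 0, 0.8, 0, 0, 0, 0, 0, 0, 0.8, 0, 0, 0, 0, 0, 0, 0.8]}}

```text
clock: 49.2
tool_pos: [0.4943, 0.0484, 0.1785]
orientation: [-1.571, 0.0, 1.511]
force: [-0.2, -0.5, -1.2]
finger_gap: 0.418
```

Run:
```python
from h import *
s=st();print(toL(s['tool_pos']))
s,d=show('wrist','w7',k=1.5)
show('scene','s7',(160,130,330,280),4)
```

```text
t 49.2 p [0.4943 0.0484 0.1785] o [-1.5709  0.      1.511 ] F [-0.2215 -0.5486 -1.1808] T [-0.0159  0.0176  0.0536] g 0.4177840988089308 j [ 0.0366  0.3634  2.0163 -0.      0.7618 -1.4744]
[0.0003 0.0856 0.1785]
```

View pics/w7.png

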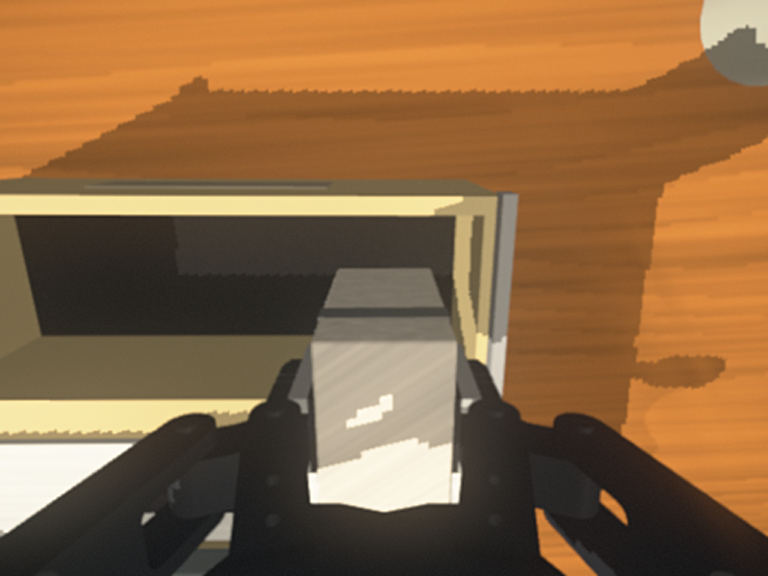

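View pics/s7.png

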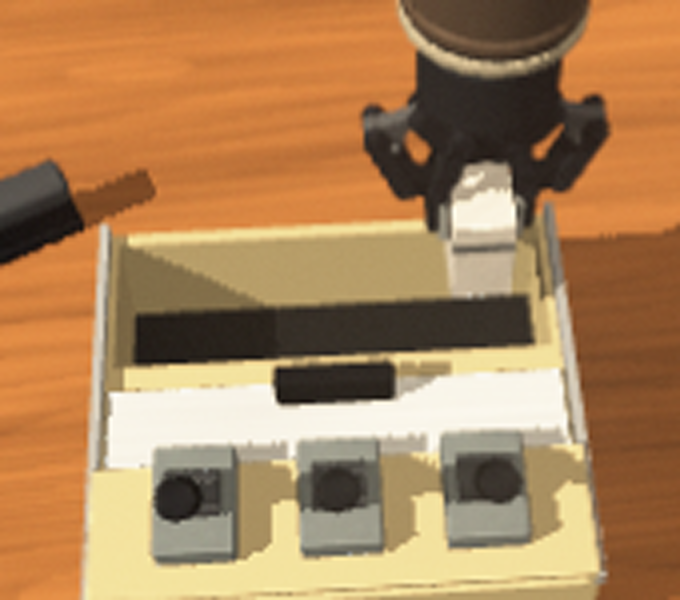

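Run:
```python
from h import *
s=sense()
w=atz('wrist',np.array([[100,214],[450,214],[490,340],[100,401],[455,270]])/1.5,np.full(5,.1),s);print([toL(x) for x in w])
```

```text
[array([-0.0422879 , -0.03573816,  0.1       ]), array([-0.04212535,  0.11499248,  0.1       ]), array([0.01692279, 0.13592639, 0.1       ]), array([ 0.04835774, -0.05138857,  0.1       ]), array([-0.01704331,  0.11818756,  0.1       ])]
```

Compartment front/rear inner edges read x −0.042/+0.048, so I shift +3 mm in x and −20 mm in y, then lower the carton.

Emit:
{"api": "jog_arm", "payload": {"moves": [-7, 3, -1, 0, 0, 0, 0.8, -7, 5, -1, 0, 0, 0, 0.8, -6, 10, -1, 0, 0, 0, 0.8, 0, 15, 0, 0, 0, 0, 0.8, 0, 18, 0, 0, 0, 0, 0.8, 0, 18, 0, 0, 0, 0, 0.8, 0, 16, 0, 0, 0, 0, 0.8, 0, 12, 0, 0, 0, 0, 0.8, 0, 8, 0, 0, 0, 0, 0.8, 0, 0, 0, 0, 0, 0, 0.8]}}

```text
clock: 50.55
tool_pos: [0.4957, 0.0283, 0.073]
orientation: [-1.57, 0.0, 1.511]
force: [0.1, -0.4, -0.4]
finger_gap: 0.416
```

Emit:
{"api": "jog_arm", "payload": {"moves": [0, 1, 0, 0, 0, 0, 0.8, 0, 1, 0, 0, 0, 0, 0.8, 0, 0.8, 0, 0, 0, 0, 0.8, 0, 0, 0, 0, 0, 0, 0.8, 0, 0, 0, 0, 0, 0, 0.42, 0, 0, 0, 0, 0, 0, 0.42, 0, 0, 0, 0, 0, 0, 0.42, 0, 0, 0, 0, 0, 0, 0.42, 0, -12, 0, 0, 0, 0, 0.42, 0, -25, 0, 0, 0, 0, 0.42]}}

```text
clock: 51.8
tool_pos: [0.4954, 0.0283, 0.1081]
orientation: [-1.569, 0.0, 1.511]
force: [1.6, -0.1, 0.5]
finger_gap: 0.575
```

Run:
```python
from h import *
st()
a=plan([.505,.08,.20],1.48,2,hand=0.1)
plan([.448,.37,.20],1.2084,8,hand=0.1,start=a)
```

```text
t 51.8 p [0.4954 0.0283 0.1081] o [-1.5691  0.0001  1.511 ] F [ 1.6054 -0.0552  0.5395] T [-0.0026  0.0545  0.0275] g 0.5753332874918479 j [-0.0041  0.4774  2.071  -0.      0.5949 -1.515 ]
26.1,-46,-3.2,-0.0008,0.0155,-0.0001,0.1,26.1,-46,-2.7,-0.0008,0.0155,-0.0001,0.1

max [26.1    46.      3.2     0.0008  0.0155  0.0001  0.1   ] end [0.505 0.08  0.2  ] [-1.5707 -0.0001  1.48  ]
35.5,0,10.4,-0,0.0339,0,0.1,35,0,11.5,-0,0.0339,0,0.1,34.7,0,12.8,-0,0.0339,0,0.1,34.2,0,13.9,-0,0.0339,0,0.1,33.8,0,15.1,-0,0.0339,0,0.1,33.2,0.1,16.2,-0,0.0339,0,0.1,32.6,-0,17.3,-0,0.0339,0,0.1,32,-0,18.5,-0,0.0339,0,0.1

max [35.5     0.1    18.5     0.      0.0339  0.      0.1   ] end [0.448 0.37  0.2  ] [-1.5707 -0.      1.2088]
```

Emit:
{"api": "jog_arm", "payload": {"moves": [0, -46, 0, 0, 0, 0, 0.42, 40, -46, -5, 0, 0.03, 0, 0.3, 38, 0, 10, 0, 0.034, 0, 0.1, 37, 0, 11.5, 0, 0.034, 0, 0.1, 35, 0, 12.8, 0, 0.034, 0, 0.1, 34.2, 0, 13.9, 0, 0.034, 0, 0.1, 33.8, 0, 15.1, 0, 0.034, 0, 0.1, 33.2, 0, 16.2, 0, 0.034, 0, 0.1, 32.6, 0, 17.3, 0, 0.034, 0, 0.1, 32, 0, 18.5, 0, 0.034, 0, 0.1]}}

```text
clock: 53.05
tool_pos: [0.4467, 0.3638, 0.2006]
orientation: [-1.571, -0.0, 1.208]
force: [0.5, 0.0, -0.8]
finger_gap: 0.897
```

```bash
cat >> h.py <<'E'
def tops(name):
    s=sense();s_,d=show('wrist',name,k=1.5)
    P=cloud('wrist',d,s);m=(P[...,2]>.06)&(P[...,2]<.08)&(d>0)
    n,l,stt,c=cv2.connectedComponentsWithStats(m.astype(np.uint8))
    for i in range(1,n):
        if stt[i,4]<400: continue
        t=P[l==i];r=cv2.minAreaRect((t[:,:2]*1000).astype(np.float32));print(stt[i],c[i]*1.5,np.median(t[:,2]),r)
E
python3 - <<'E'
from h import *
st();tops('w8')
E
```

```text
t 53.05 p [0.4467 0.3638 0.2006] o [-1.5711 -0.0004  1.208 ] F [ 0.4911  0.0325 -0.7807] T [ 0.0532 -0.0027 -0.0321] g 0.8968565212137891 j [ 0.6309  0.4332  1.8207 -0.0001  0.8872 -0.5771]
[ 434    0   78  197 4362] [724.5987 112.087 ] 0.060499724008381744 ((448.4291687011719, 567.5174560546875), (172.12249755859375, 51.49842071533203), 3.094352960586548)
[ 49  50  29  36 507] [ 92.0325 100.7988] 0.0756508112823456 ((308.51422119140625, 260.0708312988281), (30.486431121826172, 9.981857299804688), 17.434185028076172)
[116  77  55  92 593] [235.2268 174.4427] 0.07055216987729379 ((366.77130126953125, 304.5854187011719), (24.338191986083984, 73.08356475830078), 85.00597381591797)
[  64   82   78   94 1541] [128.9104 199.4182] 0.07078606398601023 ((361.97467041015625, 262.07867431640625), (44.06852340698242, 71.8316879272461), 80.90947723388672)
[ 264  144   44   64 2689] [427.1753 263.0165] 0.0700591226288913 ((450.376708984375, 389.5835266113281), (35.6221809387207, 54.10765838623047), 69.590087890625)
[  0 276  20  46 466] [  9.383  452.7393] 0.06718825088871039 ((466.59027099609375, 101.52085876464844), (4.179166316986084, 36.957820892333984), 87.33697509765625)
```

View pics/w8.png

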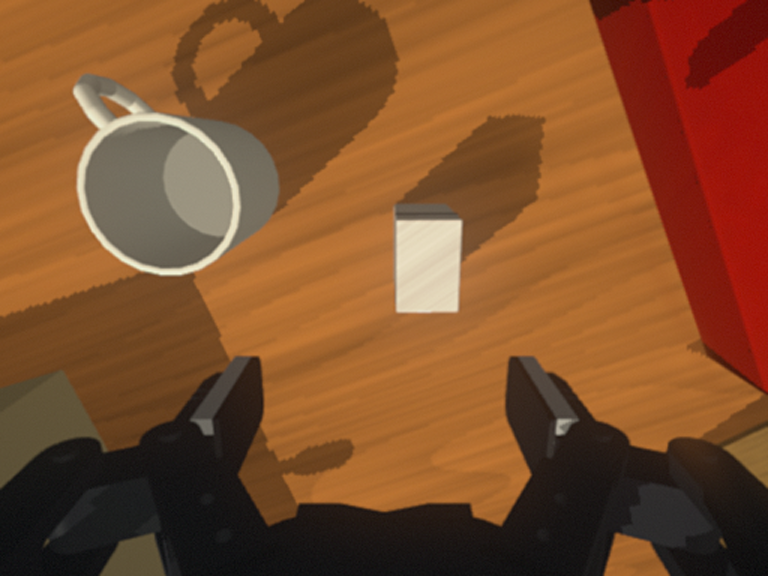

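Carton 2 at (428,265) measures (0.4504, 0.3896), angle 1.2146. The mug clears the jaws.

Run:
```python
from h import *
st()
plan([.4504,.3896,.05],1.2146,10,hand=0.25)
```

```text
t 53.1 p [0.4463 0.3676 0.2008] o [-1.571  -0.0025  1.2067] F [-2.5344  4.1761 -0.233 ] T [0.1446 0.0073 0.0082] g 0.8970491089658271 j [ 0.6358  0.4349  1.8173  0.0016  0.8872 -0.5719]
2.2,15.1,0.4,0,-0.0008,0.0003,0.25,2.1,15.1,0.4,0,-0.0008,0.0003,0.25,2.2,15,0.4,0,-0.0008,0.0003,0.25,2.2,15.1,0.4,0,-0.0008,0.0003,0.25,2.2,15.1,0.4,0,-0.0008,0.0003,0.25,2.2,15.1,0.4,0,-0.0008,0.0003,0.25,2.2,15.1,0.4,0,-0.0008,0.0003,0.25,2.2,15,0.4,0,-0.0008,0.0003,0.25,2.2,15.1,0.4,0,-0.0008,0.0003,0.25,2.2,15.1,0.4,0,-0.0008,0.0003,0.25

max [ 2.2    15.1     0.4     0.      0.0008  0.0003  0.25  ] end [0.4504 0.3896 0.05  ] [-1.571   0.0005  1.2147]
```

Emit:
{"api": "jog_arm", "payload": {"moves": [4, 15, 1, 0, -0.001, 0, 0.2, 4, 15, 1, 0, -0.001, 0, 0.2, 4, 15, 1, 0, -0.001, 0, 0.2, 4, 15, 1, 0, -0.001, 0, 0.2, 3, 10, 0, 0, -0.001, 0, 0.2, 0, 10, 0, 0, -0.001, 0, 0.2, 0, 5, 0, 0, 0, 0, 0.2, 0, 0, 0, 0, 0, 0, 0.2, 0, 0, 0, 0, 0, 0, 0.2, 0, 0, 0, 0, 0, 0, 0.2]}}

```text
clock: 54.35
tool_pos: [0.4503, 0.382, 0.1151]
orientation: [-1.571, -0.001, 1.215]
force: [0.0, 1.3, -0.8]
finger_gap: 0.806
```

Run:
```python
from h import *
s=st();d=np.array([.4504,.3896,.05])-s['tool_pos'];print(RT(s['orientation']).T@d)
```

```text
t 54.35 p [0.4503 0.382  0.1151] o [-1.5711 -0.0006  1.215 ] F [ 0.0231  1.3429 -0.8094] T [ 0.0292 -0.0001 -0.0226] g 0.80561862370031 j [ 0.6522  0.5632  1.8532  0.      0.7245 -0.5628]
[0.0072 0.0651 0.0026]
```

Emit:
{"api": "jog_arm", "payload": {"moves": [3, 5, 1, 0, 0, 0, 0.2, 3, 10, 1, 0, 0, 0, 0.2, 1, 15, 0.5, 0, 0, 0, 0.2, 0, 15, 0, 0, 0, 0, 0.2, 0, 12, 0, 0, 0, 0, 0.2, 0, 8, 0, 0, 0, 0, 0.2, 0, 0, 0, 0, 0, 0, 0.2, 0, 0, 0, 0, 0, 0, 0.8, 0, 0, 0, 0, 0, 0, 0.8, 0, 0, 0, 0, 0, 0, 0.8], "newtons": 40}}

```text
clock: 55.6
tool_pos: [0.4505, 0.3895, 0.0503]
orientation: [-1.571, -0.001, 1.215]
force: [-0.1, -0.1, 6.1]
finger_gap: 0.42
```

Emit:
{"api": "jog_arm", "payload": {"moves": [0, 0, 0, 0, 0, 0, 0.8, 0, 0, 0, 0, 0, 0, 0.8, 0, 0, 0, 0, 0, 0, 0.8, 0, 0, 0, 0, 0, 0, 0.8, 0, -10, 0, 0, 0, 0, 0.8, 0, -20, 0, 0, 0, 0, 0.8, 0, -30, 0, 0, 0, 0, 0.8, 0, -30, 0, 0, 0, 0, 0.8, 0, -30, 0, 0, 0, 0, 0.8, 0, -15, 0, 0, 0, 0, 0.8]}}

```text
clock: 56.85
tool_pos: [0.4506, 0.3896, 0.1867]
orientation: [-1.572, -0.002, 1.215]
force: [0.3, -0.0, -1.6]
finger_gap: 0.415
```

Run:
```python
from h import *
st()
plan(L(.003,.0,.185),YP,12,hand=0.8)
```

```text
t 56.85 p [0.4506 0.3896 0.1867] o [-1.572  -0.0019  1.215 ] F [ 0.2916 -0.0331 -1.5662] T [0.0011 0.0093 0.0099] g 0.4148400362139102 j [ 0.662   0.4742  1.7894  0.      0.8757 -0.553 ]
-32.1,0.1,-15.6,0.0001,-0.0248,0.0001,0.8,-32.6,0.1,-14.8,0.0001,-0.0248,0.0001,0.8,-32.8,0.1,-14.1,0.0001,-0.0248,0.0001,0.8,-33.2,0.1,-13.1,0.0001,-0.0248,0.0001,0.8,-33.6,0.1,-12.4,0.0001,-0.0248,0.0001,0.8,-33.8,0.1,-11.5,0.0001,-0.0248,0.0001,0.8,-34.1,0.2,-10.7,0.0001,-0.0248,0.0001,0.8,-34.3,0.1,-9.9,0.0001,-0.0248,0.0001,0.8,-34.6,0.1,-8.9,0.0001,-0.0248,0.0001,0.8,-34.8,0.1,-8.2,0.0001,-0.0248,0.0001,0.8

-35,0.1,-7.2,0.0001,-0.0248,0.0001,0.8,-35.2,0.2,-6.4,0.0001,-0.0248,0.0001,0.8

max [35.2     0.2    15.6     0.0001  0.0248  0.0001  0.8   ] end [ 0.492  -0.0372  0.185 ] [-1.5711 -0.0005  1.5126]
```

Emit:
{"api": "jog_arm", "payload": {"moves": [-32, 0, -15.6, 0, -0.025, 0, 0.8, -32.6, 0, -14.8, 0, -0.025, 0, 0.8, -32.8, 0, -14.1, 0, -0.025, 0, 0.8, -33.2, 0, -13.1, 0, -0.025, 0, 0.8, -33.6, 0, -12.4, 0, -0.025, 0, 0.8, -33.8, 0, -11.5, 0, -0.025, 0, 0.8, -34.1, 0, -10.7, 0, -0.025, 0, 0.8, -34.3, 0, -9.9, 0, -0.025, 0, 0.8, -34.6, 0, -8.9, 0, -0.025, 0, 0.8, -34.8, 0, -8.2, 0, -0.025, 0, 0.8]}}

```text
clock: 58.1
tool_pos: [0.4848, 0.0326, 0.1845]
orientation: [-1.57, 0.0, 1.466]
force: [0.7, 0.7, -0.5]
finger_gap: 0.417
```

Emit:
{"api": "jog_arm", "payload": {"moves": [-35, 0, -7.2, 0, -0.025, 0, 0.8, -35, 0, -6.4, 0, -0.023, 0, 0.8, 0, 0, 0, 0, 0, 0, 0.8, 0, 0, 0, 0, 0, 0, 0.8, 0, 0, 0, 0, 0, 0, 0.8, 0, 0, 0, 0, 0, 0, 0.8, 0, 0, 0, 0, 0, 0, 0.8, 0, 0, 0, 0, 0, 0, 0.8, 0, 0, 0, 0, 0, 0, 0.8, 0, 0, 0, 0, 0, 0, 0.8]}}

```text
clock: 59.35
tool_pos: [0.4921, -0.0372, 0.1847]
orientation: [-1.571, -0.0, 1.513]
force: [-0.7, -0.7, 0.5]
finger_gap: 0.417
```

Run:
```python
from h import *
s=st();print(toL(s['tool_pos']));show('wrist','w9',k=1.5)
```

```text
t 59.35 p [ 0.4921 -0.0372  0.1847] o [-1.5708 -0.      1.513 ] F [-0.7183 -0.7245  0.5351] T [-0.0485  0.0259  0.0228] g 0.4173193728325083 j [-0.1369  0.3504  2.0172  0.      0.774  -1.6499]
[ 0.0031 -0.      0.1847]
```

View pics/w9.png

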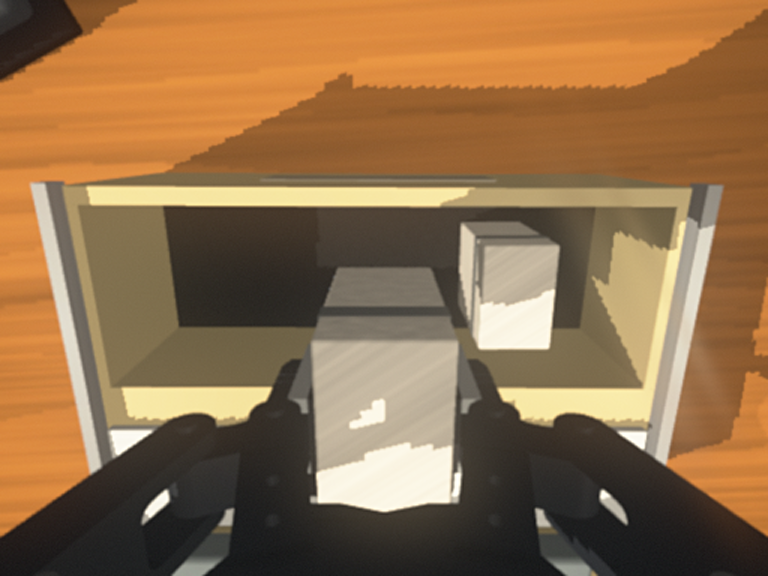

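Carton 1 stands upright in the compartment (515,285). I lower carton 2 beside it.

Emit:
{"api": "jog_arm", "payload": {"moves": [0, 10, 0, 0, 0, 0, 0.8, 0, 15, 0, 0, 0, 0, 0.8, 0, 18, 0, 0, 0, 0, 0.8, 0, 18, 0, 0, 0, 0, 0.8, 0, 18, 0, 0, 0, 0, 0.8, 0, 15, 0, 0, 0, 0, 0.8, 0, 11, 0, 0, 0, 0, 0.8, 0, 5, 0, 0, 0, 0, 0.8, 0, 2, 0, 0, 0, 0, 0.8, 0, 0, 0, 0, 0, 0, 0.8]}}

```text
clock: 60.65
tool_pos: [0.4923, -0.0373, 0.0729]
orientation: [-1.571, 0.0, 1.513]
force: [1.3, 1.0, -0.4]
finger_gap: 0.413
```

Emit:
{"api": "jog_arm", "payload": {"moves": [0, 1, 0, 0, 0, 0, 0.8, 0, 1, 0, 0, 0, 0, 0.8, 0, 0.5, 0, 0, 0, 0, 0.8, 0, 0, 0, 0, 0, 0, 0.8, 0, 0, 0, 0, 0, 0, 0.45, 0, 0, 0, 0, 0, 0, 0.45, 0, 0, 0, 0, 0, 0, 0.45, 0, 0, 0, 0, 0, 0, 0.45, 0, -15, 0, 0, 0, 0, 0.45, 0, -30, 0, 0, 0, 0, 0.45]}}

```text
clock: 61.9
tool_pos: [0.4915, -0.0372, 0.1157]
orientation: [-1.569, -0.0, 1.513]
force: [-0.5, -0.4, -0.2]
finger_gap: 0.549
```

Run:
```python
from h import *
s,d=show('top','t10',(180,90,440,280),3)
P=cloud('top',d)
S=P[180:235,380:440].reshape(-1,3);m=(S[:,2]>.06)&(S[:,2]<.08);t=S[m];print(m.sum(),t.mean(0),cv2.minAreaRect((t[:,:2]*1000).astype(np.float32)))
st()
plan([.47,-.38,.20],1.1,14,hand=0.1)
```

```text
246 [ 0.46827764 -0.39838633  0.06891381] ((468.512451171875, -399.37774658203125), (42.806663513183594, 42.260780334472656), 47.044105529785156)
t 61.95 p [ 0.4933 -0.0374  0.1194] o [-1.5737  0.0002  1.5131] F [2.8094 0.5032 4.8159] T [ 0.0313 -0.0897 -0.0659] g 0.550843346260862 j [-0.1369  0.4547  2.0704 -0.      0.6136 -1.65  ]
-24.5,-5.8,0.2,0.0002,0.0295,0,0.1,-24.6,-5.7,-0.5,0.0002,0.0295,0,0.1,-24.5,-5.8,-1.2,0.0002,0.0295,0,0.1,-24.4,-5.7,-1.9,0.0002,0.0295,0,0.1,-24.4,-5.8,-2.7,0.0002,0.0295,0,0.1,-24.3,-5.7,-3.3,0.0002,0.0295,0,0.1,-24.2,-5.8,-4.1,0.0002,0.0295,0,0.1,-24.1,-5.7,-4.8,0.0002,0.0295,0,0.1,-23.9,-5.8,-5.5,0.0002,0.0295,0,0.1,-23.7,-5.7,-6.2,0.0002,0.0295,0,0.1

-23.5,-5.8,-6.9,0.0002,0.0295,0,0.1,-23.4,-5.8,-7.6,0.0002,0.0295,0,0.1,-23.1,-5.7,-8.3,0.0002,0.0295,0,0.1,-22.8,-5.8,-8.9,0.0002,0.0295,0,0.1

max [24.6     5.8     8.9     0.0002  0.0295  0.      0.1   ] end [ 0.47 -0.38  0.2 ] [-1.5708 -0.0004  1.1001]
```

View pics/t10.png

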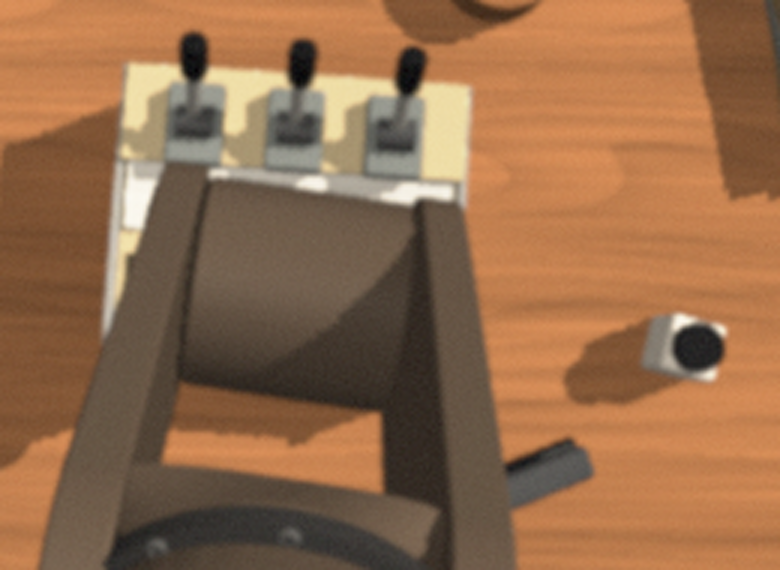

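Emit:
{"api": "jog_arm", "payload": {"moves": [0, -40, 0, 0, 0, 0, 0.45, 0, -40, 0, 0, 0, 0, 0.4, -25, -10, -1, 0, 0.012, 0, 0.1, -30, 0, -1, 0, 0.012, 0, 0.1, -35, 0, -1, 0, 0.014, 0, 0.1, -35, 0, -2, 0, 0.02, 0, 0.1, -35, 0, -2, 0, 0.02, 0, 0.1, -35, 0, -3, 0, 0.02, 0, 0.1, -35, 0, -3, 0, 0.02, 0, 0.1, -35, 0, -4, 0, 0.02, 0, 0.1]}}

```text
clock: 63.2
tool_pos: [0.4786, -0.3037, 0.2062]
orientation: [-1.572, 0.0, 1.374]
force: [0.5, -0.1, 0.3]
finger_gap: 0.9
```

Emit:
{"api": "jog_arm", "payload": {"moves": [-30, 0, -5, 0, 0.01, 0, 0.1, -20, 0, -5, 0, 0.01, 0, 0.1, -10, 0, 0, 0, 0, 0, 0.1, 0, 0, 0, 0, 0, 0, 0.1, 0, 0, 0, 0, 0, 0, 0.1, 0, 0, 0, 0, 0, 0, 0.1, 0, 0, 0, 0, 0, 0, 0.1, 0, 0, 0, 0, 0, 0, 0.1, 0, 0, 0, 0, 0, 0, 0.1, 0, 0, 0, 0, 0, 0, 0.1]}}

```text
clock: 64.45
tool_pos: [0.4766, -0.3633, 0.2052]
orientation: [-1.571, -0.0, 1.355]
force: [-0.4, -0.1, -0.5]
finger_gap: 0.897
```

Run:
```python
from h import *
st();tops('w11')
```

```text
t 64.45 p [ 0.4766 -0.3633  0.2052] o [-1.5708 -0.      1.355 ] F [-0.3879 -0.1184 -0.4696] T [-0.0264 -0.0184 -0.015 ] g 0.8972579118022487 j [-0.7019  0.458   1.7626 -0.      0.921  -2.0569]
[ 461   73   41  223 3506] [710.0934 270.4407] 0.07065669988086776 ((529.6636352539062, -182.45660400390625), (20.000329971313477, 201.71043395996094), 81.3104019165039)
[ 189  157   51   51 1975] [321.1959 273.2461] 0.07004037021538478 ((469.80816650390625, -398.4084777832031), (42.83637619018555, 42.866424560546875), 64.71709442138672)
[ 67 364  43  20 514] [136.1148 564.6508] 0.061028134484919117 ((653.1005859375, -588.1199951171875), (46.33944320678711, 25.2623291015625), 88.80598449707031)
```

View pics/w11.png

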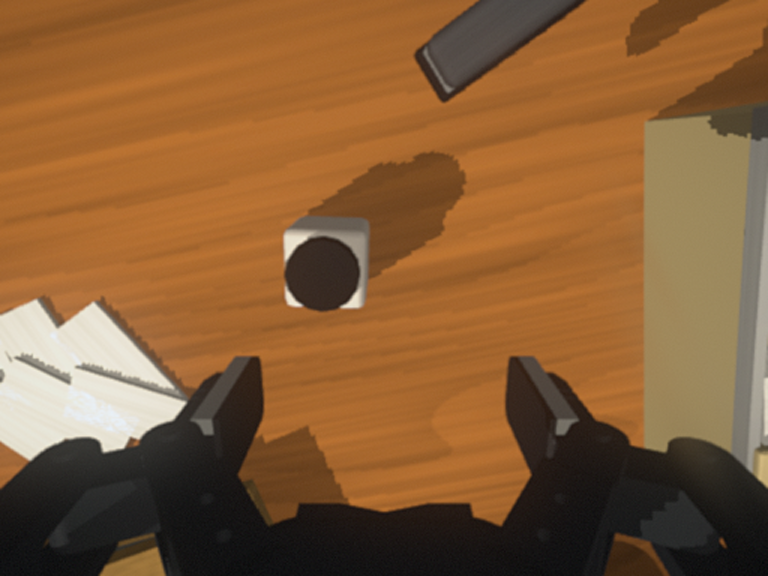

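Jar cap at (321,273) measures (0.4698, −0.3984), top z 0.070, roughly square to the jaws.

Run:
```python
from h import *
s=st()
w=atz('wrist',np.array([[286,304],[364,308]])/1.5,[.056,.056],s);v=w[1]-w[0];print(w,np.arctan2(v[1],v[0]),np.linalg.norm(v))
plan([.4698,-.3984,.036],1.35,10,hand=0.0)
```

```text
t 64.5 p [ 0.4766 -0.3633  0.2052] o [-1.5707 -0.      1.355 ] F [-0.8822 -0.9179 -0.2024] T [0.0025 0.0363 0.0183] g 0.9039848532221603 j [-0.7019  0.458   1.7626 -0.      0.921  -2.0569]
[[ 0.4865 -0.4266  0.056 ]
 [ 0.4994 -0.3802  0.056 ]] 1.3001082666604478 0.04819435499128121
-3.6,16.9,-0.1,-0,0.0005,0,0,-3.5,16.9,-0.1,-0,0.0005,0,0,-3.6,17,-0.1,-0,0.0005,0,0,-3.6,16.9,-0.1,-0,0.0005,0,0,-3.6,16.9,-0.1,-0,0.0005,0,0,-3.5,16.9,-0.1,-0,0.0005,0,0,-3.6,16.9,-0.1,-0,0.0005,0,0,-3.6,16.9,-0.1,-0,0.0005,0,0,-3.6,17,-0.1,-0,0.0005,0,0,-3.5,16.9,-0.1,-0,0.0005,0,0

max [ 3.6    17.      0.1     0.      0.0005  0.      0.    ] end [ 0.4698 -0.3984  0.036 ] [-1.5707 -0.      1.35  ]
```

Emit:
{"api": "jog_arm", "payload": {"moves": [-8, 8, 0, 0, 0.01, 0, 0, -10, 12, 0, 0, 0.01, 0, 0, -9, 18, 0, 0, 0.01, 0, 0, -7, 22, -1, 0, 0.01, 0, 0, -2, 22, 0, 0, 0, 0, 0, 0, 22, 0, 0, 0, 0, 0, 0, 22, 0, 0, 0, 0, 0, 0, 20, 0, 0, 0, 0, 0, 0, 15, 0, 0, 0, 0, 0, 0, 8, 0, 0, 0, 0, 0]}}

```text
clock: 65.75
tool_pos: [0.469, -0.3984, 0.035]
orientation: [-1.57, -0.0, 1.315]
force: [0.1, -0.0, -0.9]
finger_gap: 0.999
```

Emit:
{"api": "jog_arm", "payload": {"moves": [0, 0, 0, 0, 0, 0, 0, 0, 0, 0, 0, 0, 0, 0.7, 0, 0, 0, 0, 0, 0, 0.7, 0, 0, 0, 0, 0, 0, 0.7, 0, 0, 0, 0, 0, 0, 0.7, 0, 0, 0, 0, 0, 0, 0.7, 0, 0, 0, 0, 0, 0, 0.7, 0, -10, 0, 0, 0, 0, 0.7, 0, -20, 0, 0, 0, 0, 0.7, 0, -30, 0, 0, 0, 0, 0.7], "newtons": 45}}

```text
clock: 67.0
tool_pos: [0.4691, -0.3984, 0.0976]
orientation: [-1.57, -0.0, 1.315]
force: [0.4, -0.2, -1.3]
finger_gap: 0.581
```

Run:
```python
from h import *
s=st()
a=plan([.47,-.36,.19],1.36,4,hand=0.7)
plan(L(.003,-.07,.185),YP,10,hand=0.7,start=a)
```

```text
t 67.0 p [ 0.4691 -0.3984  0.0976] o [-1.5704 -0.0003  1.3149] F [ 0.3536 -0.1512 -1.2858] T [-0.0044  0.011   0.0057] g 0.5805418126931894 j [-0.7533  0.6152  1.8022  0.      0.7247 -2.0683]
9.3,-23.1,2.2,-0.0001,-0.0113,0.0001,0.7,9.4,-23.1,2.1,-0.0001,-0.0113,0.0001,0.7,9.4,-23.1,2,-0.0001,-0.0113,0.0001,0.7,9.4,-23.1,1.9,-0.0001,-0.0113,0.0001,0.7

max [ 9.4    23.1     2.2     0.0001  0.0113  0.0001  0.7   ] end [ 0.47 -0.36  0.19] [-1.5708  0.0001  1.3601]
25.1,0.5,3.5,-0,-0.0153,-0,0.7,25.2,0.5,3.2,-0,-0.0153,-0,0.7,25.2,0.5,2.8,-0,-0.0153,-0,0.7,25.2,0.5,2.3,-0,-0.0153,-0,0.7,25.3,0.5,2,-0,-0.0153,-0,0.7,25.3,0.5,1.6,-0,-0.0153,-0,0.7,25.4,0.5,1.3,-0,-0.0153,-0,0.7,25.3,0.5,0.8,-0,-0.0153,-0,0.7,25.4,0.5,0.4,-0,-0.0153,-0,0.7,25.3,0.5,0.1,-0,-0.0153,-0,0.7

max [25.4     0.5     3.5     0.      0.0153  0.      0.7   ] end [ 0.4879 -0.1071  0.185 ] [-1.5707  0.0001  1.5131]
```

Emit:
{"api": "jog_arm", "payload": {"moves": [9, -23, 2, 0, -0.011, 0, 0.7, 9, -23, 2, 0, -0.011, 0, 0.7, 10, -23, 2, 0, -0.011, 0, 0.7, 10, -23, 2, 0, -0.012, 0, 0.7, 25, 0.5, 3.5, 0, -0.015, 0, 0.7, 25, 0.5, 3.2, 0, -0.015, 0, 0.7, 25, 0.5, 2.8, 0, -0.015, 0, 0.7, 25, 0.5, 2.3, 0, -0.015, 0, 0.7, 25, 0.5, 2, 0, -0.015, 0, 0.7, 25.5, 0.5, 1.6, 0, -0.015, 0, 0.7]}}

```text
clock: 68.25
tool_pos: [0.4805, -0.2065, 0.1845]
orientation: [-1.569, -0.001, 1.451]
force: [0.0, -0.2, -1.4]
finger_gap: 0.582
```

Emit:
{"api": "jog_arm", "payload": {"moves": [25.5, 0.5, 1.3, 0, -0.015, 0, 0.7, 25.5, 0.5, 0.8, 0, -0.015, 0, 0.7, 25.5, 0.5, 0.4, 0, -0.015, 0, 0.7, 25.5, 0.5, 0.1, 0, -0.017, 0, 0.7, 0, 0, 0, 0, 0, 0, 0.7, 0, 0, 0, 0, 0, 0, 0.7, 0, 0, 0, 0, 0, 0, 0.7, 0, 0, 0, 0, 0, 0, 0.7, 0, 0, 0, 0, 0, 0, 0.7, 0, 0, 0, 0, 0, 0, 0.7]}}

```text
clock: 69.5
tool_pos: [0.4887, -0.1072, 0.1832]
orientation: [-1.571, -0.0, 1.512]
force: [-0.4, -0.8, 0.2]
finger_gap: 0.579
```

Run:
```python
from h import *
s=st();print(toL(s['tool_pos']));show('wrist','w12',k=1.5)
```

```text
t 69.5 p [ 0.4887 -0.1072  0.1832] o [-1.5708 -0.      1.5116] F [-0.3572 -0.775   0.2057] T [ 0.0022 -0.0062 -0.0106] g 0.5789447417360982 j [-0.2765  0.3611  2.004   0.      0.7765 -1.7882]
[ 0.0037 -0.0701  0.1832]
```

View pics/w12.png

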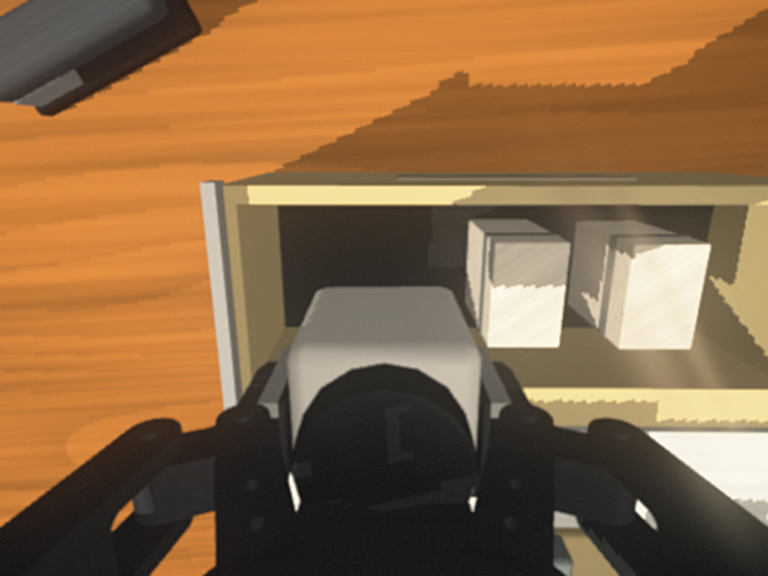

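Emit:
{"api": "jog_arm", "payload": {"moves": [-3, 10, 0, 0, 0, 0, 0.7, 0, 16, 0, 0, 0, 0, 0.7, 0, 19, 0, 0, 0, 0, 0.7, 0, 20, 0, 0, 0, 0, 0.7, 0, 19, 0, 0, 0, 0, 0.7, 0, 17, 0, 0, 0, 0, 0.7, 0, 13, 0, 0, 0, 0, 0.7, 0, 7, 0, 0, 0, 0, 0.7, 0, 3, 0, 0, 0, 0, 0.7, 0, 0, 0, 0, 0, 0, 0.7]}}

```text
clock: 70.8
tool_pos: [0.4887, -0.1101, 0.0594]
orientation: [-1.571, 0.0, 1.512]
force: [0.2, 0.0, 1.7]
finger_gap: 0.577
```

Emit:
{"api": "jog_arm", "payload": {"moves": [0, 1.5, 0, 0, 0, 0, 0.7, 0, 1.5, 0, 0, 0, 0, 0.7, 0, 1, 0, 0, 0, 0, 0.7, 0, 0, 0, 0, 0, 0, 0.7, 0, 0, 0, 0, 0, 0, 0.32, 0, 0, 0, 0, 0, 0, 0.32, 0, 0, 0, 0, 0, 0, 0.32, 0, 0, 0, 0, 0, 0, 0.32, 0, -10, 0, 0, 0, 0, 0.32, 0, -25, 0, 0, 0, 0, 0.32]}}

```text
clock: 72.05
tool_pos: [0.4878, -0.1099, 0.0902]
orientation: [-1.569, -0.0, 1.512]
force: [0.4, -0.3, -0.7]
finger_gap: 0.677
```

Emit:
{"api": "jog_arm", "payload": {"moves": [0, -35, 0, 0, 0, 0, 0.32, 0, -45, 0, 0, 0, 0, 0.32, 0, -40, 0, 0, 0, 0, 0.32, 40, -10, 0, 0, 0, 0, 0.5, 45, 0, 0, 0, 0, 0, 0.7, 0, 0, 0, 0, 0, 0, 0.7, 0, 0, 0, 0, 0, 0, 0.7, 0, 0, 0, 0, 0, 0, 0.7, 0, 0, 0, 0, 0, 0, 0.7, 0, 0, 0, 0, 0, 0, 0.7]}}

```text
clock: 73.3
tool_pos: [0.4935, -0.0256, 0.2201]
orientation: [-1.571, -0.0, 1.511]
force: [0.7, -0.1, -0.9]
finger_gap: 0.306
```

Run:
```python
from h import *
s=st();print(toL(s['tool_pos']));s,d=show('wrist','w13',k=1.5)
P=cloud('wrist',d,s)
for u,v in [(500,330),(330,330),(180,300),(600,330)]: print(P[int(v/1.5),int(u/1.5)])
show('scene','s13',(160,130,330,280),4)
```

```text
t 73.3 p [ 0.4935 -0.0256  0.2201] o [-1.5706 -0.      1.5112] F [ 0.7398 -0.0761 -0.9435] T [ 0.0139  0.0218 -0.0003] g 0.30599258437769356 j [-0.1132  0.3015  1.9797 -0.      0.8606 -1.6244]
[0.0038 0.0116 0.2201]
[0.5418 0.0469 0.063 ]
[ 0.5353 -0.0624  0.0628]
[ 0.5214 -0.1739  0.0237]
[0.5291 0.0938 0.1003]
```

View pics/w13.png

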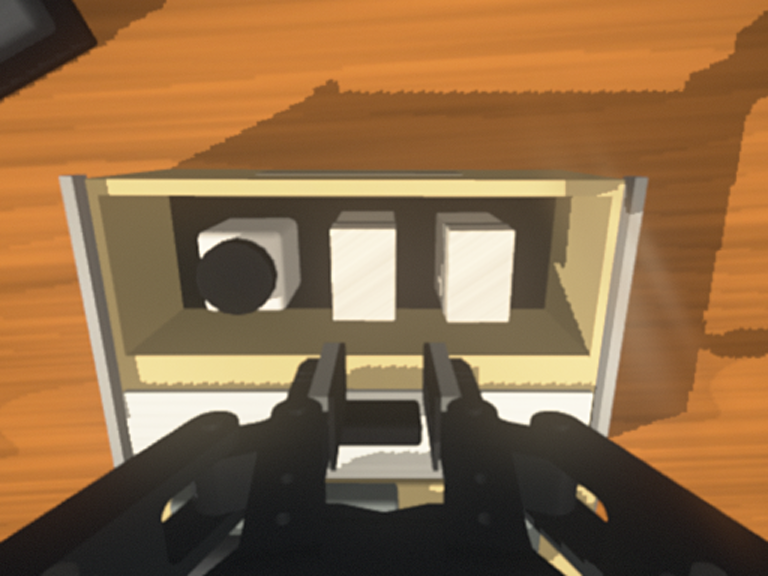

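View pics/s13.png

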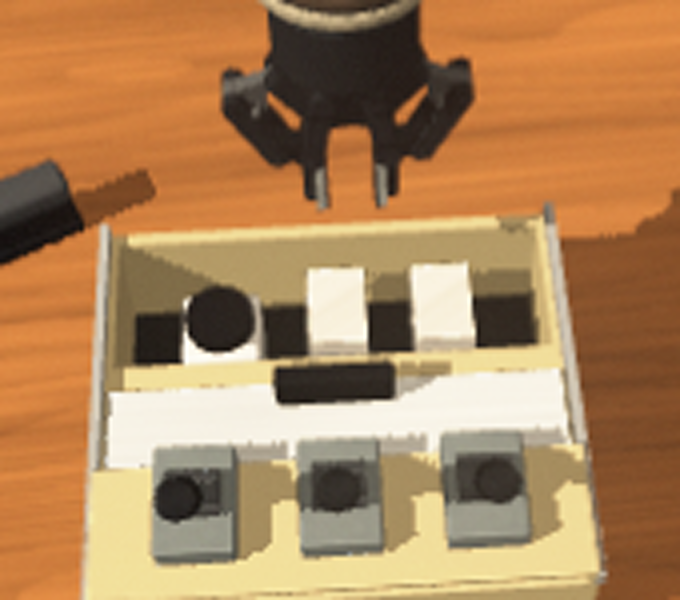

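All three items stand upright below the wall tops (jar (238,275), cartons (363,270) and (478,270)). Next is the shutter grip.

Run:
```python
from h import *
s=st()
plan([.568,-.043,.215],-.056,10,hand=0.7)
```

```text
t 73.4 p [ 0.4935 -0.0254  0.2201] o [-1.5706  0.      1.5115] F [-0.3698 -0.5627 -0.1515] T [0.0151 0.0362 0.0225] g 0.3021214376599829 j [-0.1128  0.3015  1.9797 -0.      0.8606 -1.6243]
-1.3,0.5,-7.5,-0,0.1568,-0,0.7,-0.1,0.5,-7.7,-0,0.1568,-0,0.7,1.1,0.5,-7.6,-0,0.1568,-0,0.7,2.2,0.6,-7.3,-0,0.1568,-0,0.7,3.4,0.5,-6.9,-0,0.1568,-0,0.7,4.4,0.5,-6.3,-0,0.1568,-0,0.7,5.3,0.5,-5.5,-0,0.1568,-0,0.7,6.1,0.5,-4.6,-0,0.1568,-0,0.7,6.7,0.5,-3.6,-0,0.1568,-0,0.7,7.3,0.5,-2.5,-0,0.1568,-0,0.7

max [7.3    0.6    7.7    0.     0.1568 0.     0.7   ] end [ 0.568 -0.043  0.215] [-1.5708  0.0002 -0.0565]
```

Emit:
{"api": "jog_arm", "payload": {"moves": [-1.3, 0.5, -7.5, 0, 0.157, 0, 0.7, -0.1, 0.5, -7.7, 0, 0.157, 0, 0.7, 1.1, 0.5, -7.6, 0, 0.157, 0, 0.7, 2.2, 0.5, -7.3, 0, 0.157, 0, 0.7, 3.4, 0.5, -6.9, 0, 0.157, 0, 0.7, 4.4, 0.5, -6.3, 0, 0.157, 0, 0.7, 5.3, 0.5, -5.5, 0, 0.157, 0, 0.7, 6.1, 0.5, -4.6, 0, 0.157, 0, 0.7, 6.7, 0.5, -3.6, 0, 0.157, 0, 0.7, 7.3, 0.5, -2.5, 0, 0.157, 0, 0.7]}}

```text
clock: 74.65
tool_pos: [0.5682, -0.0429, 0.2151]
orientation: [-1.571, 0.0, -0.063]
force: [0.1, 0.7, -0.9]
finger_gap: 0.302
```

Emit:
{"api": "jog_arm", "payload": {"moves": [0, 0, 0, 0, 0, 0, 0.65, 0, 0, 0, 0, 0, 0, 0.65, 0, 10, 0, 0, 0, 0, 0.65, 0, 15, 0, 0, 0, 0, 0.65, 0, 12, 0, 0, 0, 0, 0.65, 0, 8, 0, 0, 0, 0, 0.65, 0, 0, 0, 0, 0, 0, 0.65, 0, 0, 0, 0, 0, 0, 0.65, 0, 0, 0, 0, 0, 0, 0.65, 0, 0, 0, 0, 0, 0, 0.65]}}

```text
clock: 75.9
tool_pos: [0.5682, -0.0428, 0.1705]
orientation: [-1.571, -0.001, -0.058]
force: [-0.6, 1.2, -0.6]
finger_gap: 0.35
```

Run:
```python
from h import *
s=st();print(toL(s['tool_pos']));s,d=show('wrist','w14')
```

```text
t 75.9 p [ 0.5682 -0.0428  0.1705] o [-1.5708 -0.0005 -0.058 ] F [-0.5617  1.2428 -0.6492] T [0.0104 0.0545 0.1114] g 0.34985511942436087 j [-0.1284  0.4635  1.8615  0.      0.8161 -0.0704]
[ 0.0794 -0.0012  0.1705]
```

View pics/w14.png

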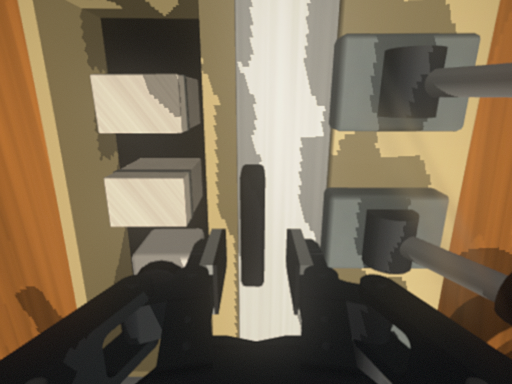

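The grip is centred between the pads (u≈252). I descend and pinch.

Emit:
{"api": "jog_arm", "payload": {"moves": [0, 10, 0, 0, 0, 0, 0.65, 0, 12, 0, 0, 0, 0, 0.65, 0, 10, 0, 0, 0, 0, 0.65, 0, 7, 0, 0, 0, 0, 0.65, 0, 0, 0, 0, 0, 0, 0.65, 0, 0, 0, 0, 0, 0, 0.9, 0, 0, 0, 0, 0, 0, 0.9, 0, 0, 0, 0, 0, 0, 0.9, 0, 0, 0, 0, 0, 0, 0.9, 0, 0, 0, 0, 0, 0, 0.9], "newtons": 40}}

```text
clock: 77.2
tool_pos: [0.5663, -0.0427, 0.1314]
orientation: [-1.571, 0.003, -0.058]
force: [-10.1, -0.0, 5.7]
finger_gap: 0.153
```

Emit:
{"api": "jog_arm", "payload": {"moves": [-4, 0, 0, 0, 0, 0, 0.9, -8, 0, 0, 0, 0, 0, 0.9, -12, 0, 0, 0, 0, 0, 0.9, -14, 0, 0, 0, 0, 0, 0.9, -14, 0, 0, 0, 0, 0, 0.9, -14, 0, 0, 0, 0, 0, 0.9, -14, 0, 0, 0, 0, 0, 0.9, -14, 0, 0, 0, 0, 0, 0.9, -10, 0, 0, 0, 0, 0, 0.9, -6, 0, 0, 0, 0, 0, 0.9]}}

```text
clock: 78.45
tool_pos: [0.4571, -0.0361, 0.1314]
orientation: [-1.57, 0.0, -0.058]
force: [2.5, 7.2, -0.1]
finger_gap: 0.158
```

Emit:
{"api": "jog_arm", "payload": {"moves": [-4, 0, 0, 0, 0, 0, 0.9, -4, 0, 0, 0, 0, 0, 0.9, -3, 0, 0, 0, 0, 0, 0.9, -2, 0, 0, 0, 0, 0, 0.9, -2, 0, 0, 0, 0, 0, 0.9, -1, 0, 0, 0, 0, 0, 0.9, -1, 0, 0, 0, 0, 0, 0.9, 0, 0, 0, 0, 0, 0, 0.9, 0, 0, 0, 0, 0, 0, 0.9, 0, 0, 0, 0, 0, 0, 0.9]}}

```text
clock: 79.7
tool_pos: [0.4413, -0.0351, 0.1314]
orientation: [-1.57, -0.001, -0.058]
force: [5.0, 8.1, -3.5]
finger_gap: 0.156
```

Emit:
{"api": "jog_arm", "payload": {"moves": [-1, 0, 0, 0, 0, 0, 0.9, -1, 0, 0, 0, 0, 0, 0.9, -1, 0, 0, 0, 0, 0, 0.9, 0, 0, 0, 0, 0, 0, 0.9, 0, 0, 0, 0, 0, 0, 0.9, 0, 0, 0, 0, 0, 0, 0.9, 0, 0, 0, 0, 0, 0, 0.9, 0, 0, 0, 0, 0, 0, 0.9, 0, 0, 0, 0, 0, 0, 0.9, 0, 0, 0, 0, 0, 0, 0.9]}}

```text
clock: 80.95
tool_pos: [0.4411, -0.0352, 0.1315]
orientation: [-1.571, -0.006, -0.058]
force: [22.4, 10.1, -23.5]
finger_gap: 0.153
```

Shutter is shut against its stop (22 N, 125 mm travelled). I release and go behind the middle lever.

Emit:
{"api": "jog_arm", "payload": {"moves": [2, 0, 0, 0, 0, 0, 0.9, 0, 0, 0, 0, 0, 0, 0.65, 0, 0, 0, 0, 0, 0, 0.65, 0, 0, 0, 0, 0, 0, 0.65, 0, 0, 0, 0, 0, 0, 0.65, 0, -15, 0, 0, 0, 0, 0.65, 0, -30, 0, 0, 0, 0, 0.65, 0, -40, 0, 0, 0, 0, 0.65, 0, -40, 0, 0, 0, 0, 0.8, 0, -30, 0, 0, 0, 0, 1]}}

```text
clock: 82.2
tool_pos: [0.4404, -0.0354, 0.2879]
orientation: [-1.571, -0.001, -0.058]
force: [-0.0, 0.7, -0.4]
finger_gap: 0.008
```

Run:
```python
from h import *
s=st();print(L(.235,0,.29))
plan(L(.235,0,.29),YP,12,hand=1)
```

```text
t 82.2 p [ 0.4404 -0.0354  0.2879] o [-1.5709 -0.0012 -0.058 ] F [-0.0304  0.663  -0.4152] T [-0.0545  0.0081 -0.0218] g 0.007932823200751239 j [-0.1489  0.1408  2.0015 -0.      0.998  -0.0909]
[ 0.7236 -0.0506  0.29  ]
23.6,-0.1,0.1,0.0001,-0.1309,0.0001,1,23.5,-0.2,-3,0.0001,-0.1309,0.0001,1,22.9,-0.1,-6,0.0001,-0.1309,0.0001,1,21.8,-0.2,-8.9,0.0001,-0.1309,0.0001,1,20.5,-0.1,-11.8,0.0001,-0.1309,0.0001,1,18.9,-0.2,-14.3,0.0001,-0.1309,0.0001,1,16.8,-0.2,-16.6,0.0001,-0.1309,0.0001,1,14.4,-0.1,-18.7,0.0001,-0.1309,0.0001,1,11.9,-0.2,-20.4,0.0001,-0.1309,0.0001,1,9.2,-0.2,-21.8,0.0001,-0.1309,0.0001,1

6.2,-0.2,-22.8,0.0001,-0.1309,0.0001,1,3.2,-0.1,-23.5,0.0001,-0.1309,0.0001,1

max [23.6     0.2    23.5     0.0001  0.1309  0.0001  1.    ] end [ 0.7237 -0.0506  0.29  ] [-1.5705  0.0001  1.5128]
```

Emit:
{"api": "jog_arm", "payload": {"moves": [23.6, 0, 0, 0, -0.131, 0, 1, 23.5, 0, -3, 0, -0.131, 0, 1, 22.9, 0, -6, 0, -0.131, 0, 1, 21.8, 0, -8.9, 0, -0.131, 0, 1, 20.5, 0, -11.8, 0, -0.131, 0, 1, 18.9, 0, -14.3, 0, -0.131, 0, 1, 16.8, 0, -16.6, 0, -0.131, 0, 1, 14.4, 0, -18.7, 0, -0.131, 0, 1, 11.9, 0, -20.4, 0, -0.131, 0, 1, 9.2, 0, -21.8, 0, -0.131, 0, 1]}}

```text
clock: 83.45
tool_pos: [0.6768, -0.048, 0.2859]
orientation: [-1.57, 0.0, 1.256]
force: [0.4, 0.0, -0.2]
finger_gap: 0.003
```

Emit:
{"api": "jog_arm", "payload": {"moves": [6.2, 0, -22.8, 0, -0.131, 0, 1, 3.2, 0, -23.5, 0, -0.131, 0, 1, 0, 0, 0, 0, 0, 0, 1, 0, 0, 0, 0, 0, 0, 1, 0, 0, 0, 0, 0, 0, 1, 0, 0, 0, 0, 0, 0, 1, 0, 0, 0, 0, 0, 0, 1, 0, 0, 0, 0, 0, 0, 1, 0, 0, 0, 0, 0, 0, 1, 0, 0, 0, 0, 0, 0, 1]}}

```text
clock: 84.7
tool_pos: [0.7236, -0.0505, 0.2862]
orientation: [-1.571, -0.0, 1.514]
force: [0.2, -0.5, 0.1]
finger_gap: -0.003
```

Run:
```python
from h import *
s=st();print(toL(s['tool_pos']));s,d=show('wrist','w15');show('top','t15',(180,90,380,240),4)
```

```text
t 84.7 p [ 0.7236 -0.0505  0.2862] o [-1.5708 -0.      1.514 ] F [ 0.2054 -0.5301  0.1059] T [ 0.0306  0.057  -0.0242] g -0.0034624663971831292 j [-0.1114  0.5619  1.3605 -0.      1.2192 -1.6254]
[0.2349 0.0002 0.2862]
```

View pics/w15.png

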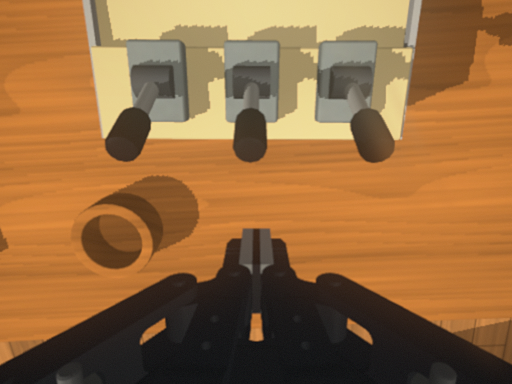

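View pics/t15.png

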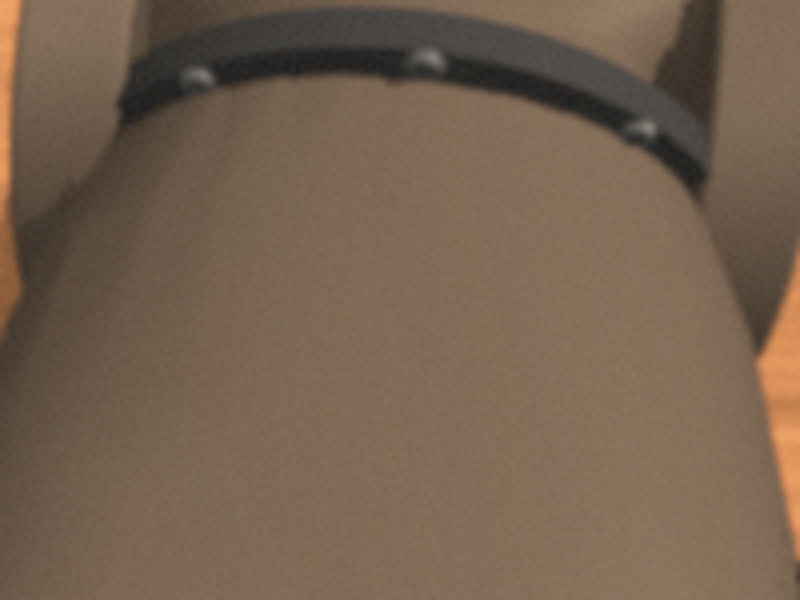

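The closed fingers (257,240) are behind the middle knob (250,140). I descend and push it to the front.

Emit:
{"api": "jog_arm", "payload": {"moves": [0, 12, 0, 0, 0, 0, 1, 0, 16, 0, 0, 0, 0, 1, 0, 18, 0, 0, 0, 0, 1, 0, 16, 0, 0, 0, 0, 1, 0, 10, 0, 0, 0, 0, 1, 0, 5, 0, 0, 0, 0, 1, 0, 0, 0, 0, 0, 0, 1, 0, 0, 5, 0, 0, 0, 1, 0, 0, 5, 0, 0, 0, 1, 0, 0, 4, 0, 0, 0, 1]}}

```text
clock: 86.05
tool_pos: [0.7092, -0.0497, 0.2096]
orientation: [-1.571, 0.0, 1.514]
force: [0.0, -0.3, -0.2]
finger_gap: -0.0
```

Emit:
{"api": "jog_arm", "payload": {"moves": [0, 0, 4, 0, 0, 0, 1, 0, 0, 4, 0, 0, 0, 1, 0, 0, 4, 0, 0, 0, 1, 0, 0, 4, 0, 0, 0, 1, 0, 0, 4, 0, 0, 0, 1, 0, 0, 3, 0, 0, 0, 1, 0, 0, 3, 0, 0, 0, 1, 0, 0, 3, 0, 0, 0, 1, 0, 0, 3, 0, 0, 0, 1, 0, 0, 3, 0, 0, 0, 1]}}

```text
clock: 87.3
tool_pos: [0.6743, -0.0477, 0.2091]
orientation: [-1.571, -0.0, 1.514]
force: [3.0, -0.2, 1.9]
finger_gap: -0.0
```

Run:
```python
from h import *
s=st();print(toL(s['tool_pos']))
```

```text
t 87.3 p [ 0.6743 -0.0477  0.2091] o [-1.5705 -0.      1.514 ] F [ 3.0337 -0.1754  1.9037] T [-0.0158 -0.3833  0.0335] g -0.00014654149135441208 j [-0.1154  0.5558  1.5721  0.      1.014  -1.6295]
[0.1857 0.0001 0.2091]
```

Moving freely at .1857; the end is expected near .140.

Emit:
{"api": "jog_arm", "payload": {"moves": [0, 0, 4, 0, 0, 0, 1, 0, 0, 4, 0, 0, 0, 1, 0, 0, 4, 0, 0, 0, 1, 0, 0, 4, 0, 0, 0, 1, 0, 0, 4, 0, 0, 0, 1, 0, 0, 4, 0, 0, 0, 1, 0, 0, 4, 0, 0, 0, 1, 0, 0, 4, 0, 0, 0, 1, 0, 0, 3, 0, 0, 0, 1, 0, 0, 2, 0, 0, 0, 1]}}

```text
clock: 88.55
tool_pos: [0.6374, -0.0455, 0.209]
orientation: [-1.57, -0.0, 1.514]
force: [3.4, -0.4, 0.1]
finger_gap: -0.001
```

Emit:
{"api": "jog_arm", "payload": {"moves": [0, 0, 2, 0, 0, 0, 1, 0, 0, 2, 0, 0, 0, 1, 0, 0, 2, 0, 0, 0, 1, 0, 0, 2, 0, 0, 0, 1, 0, 0, 1, 0, 0, 0, 1, 0, 0, 0, 0, 0, 0, 1, 0, 0, 0, 0, 0, 0, 1, 0, 0, 0, 0, 0, 0, 1, 0, 0, 0, 0, 0, 0, 1, 0, 0, 0, 0, 0, 0, 1]}}

```text
clock: 89.8
tool_pos: [0.6318, -0.0452, 0.2102]
orientation: [-1.577, -0.0, 1.514]
force: [19.0, 0.5, -3.1]
finger_gap: 0.001
```

Run:
```python
from h import *
s=st();print(toL(s['tool_pos']))
```

```text
t 89.8 p [ 0.6318 -0.0452  0.2102] o [-1.5774 -0.      1.5139] F [19.0439  0.464  -3.0604] T [ 0.137  -3.227   0.0505] g 0.0005478541327135594 j [-0.1195  0.4942  1.6825  0.0005  0.9583 -1.6337]
[0.1431 0.0001 0.2102]
```

Emit:
{"api": "jog_arm", "payload": {"moves": [0, 0, 1, 0, 0, 0, 1, 0, 0, 1, 0, 0, 0, 1, 0, 0, 0, 0, 0, 0, 1, 0, 0, 0, 0, 0, 0, 1, 0, 0, -12, 0, 0, 0, 1, 0, 0, -20, 0, 0, 0, 1, 0, -20, -20, 0, 0, 0, 1, 0, -30, 0, 0, 0, 0, 1, 0, -40, 0, 0, 0, 0, 1, 50, -40, 0, 0, 0, 0, 1]}}

```text
clock: 91.05
tool_pos: [0.6808, -0.0012, 0.3388]
orientation: [-1.569, 0.001, 1.51]
force: [1.0, 1.1, -0.1]
finger_gap: -0.003
```

Emit:
{"api": "jog_arm", "payload": {"moves": [50, 0, 0, 0, 0, 0, 1, 50, 0, 10, 0, 0, 0, 1, 50, 0, 30, 0, 0, 0, 1, 50, 0, 30, 0, 0, 0, 1, 30, 0, 30, 0, 0, 0, 1, 0, 0, 0, 0, 0, 0, 1, 0, 0, 0, 0, 0, 0, 1, 0, 0, 0, 0, 0, 0, 1, 0, 0, 0, 0, 0, 0, 1, 0, 0, 0, 0, 0, 0, 1]}}

```text
clock: 92.3
tool_pos: [0.5949, 0.2356, 0.3381]
orientation: [-1.571, 0.0, 1.513]
force: [0.4, 0.4, -1.2]
finger_gap: -0.0
```

Run:
```python
from h import *
s=st();show('top','t16',(60,90,440,280),2.1);show('scene','s16',(100,100,430,340),2.3)
```

```text
t 92.3 p [0.5949 0.2356 0.3381] o [-1.5706  0.0001  1.5132] F [ 0.359   0.3633 -1.1979] T [0.0022 0.0104 0.0581] g -0.00036136210807845054 j [ 0.3297  0.3954  1.512  -0.      1.2345 -1.1835]
```

View pics/t16.png

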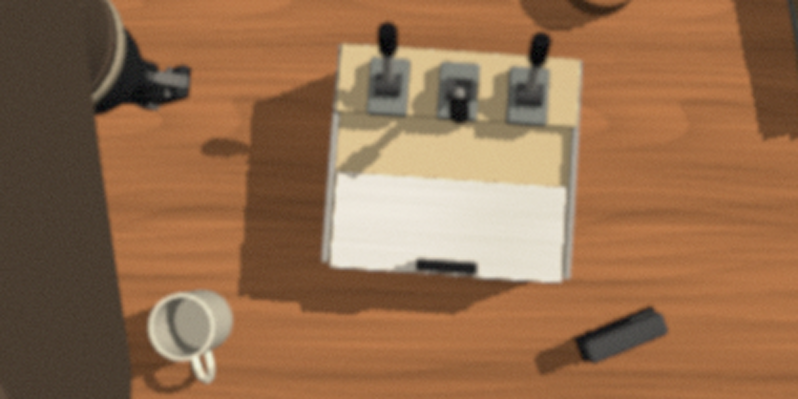

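View pics/s16.png

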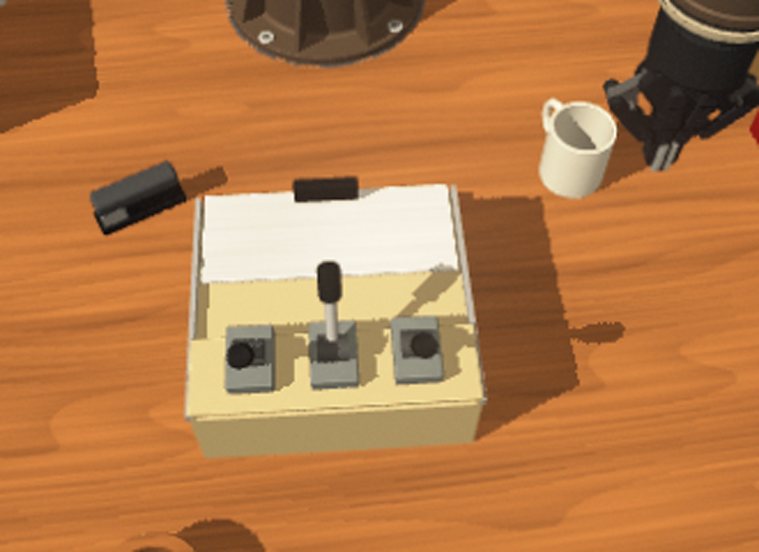

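Run:
```python
from h import *
p1,_=snapshot('top');p0=cv2.imread('pics/top0.png')
cv2.imwrite('pics/c17.png',cv2.resize(np.hstack([p0[100:230,210:345],p1[100:230,210:345]]),None,fx=2.9,fy=2.9,interpolation=cv2.INTER_CUBIC))
q1,_=snapshot('scene');q0=cv2.imread('pics/scene0.png')
cv2.imwrite('pics/d17.png',cv2.resize(np.hstack([q0[170:290,175:315],q1[170:290,175:315]]),None,fx=2.8,fy=2.8,interpolation=cv2.INTER_CUBIC))
```

```text
(no output)
```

View pics/c17.png

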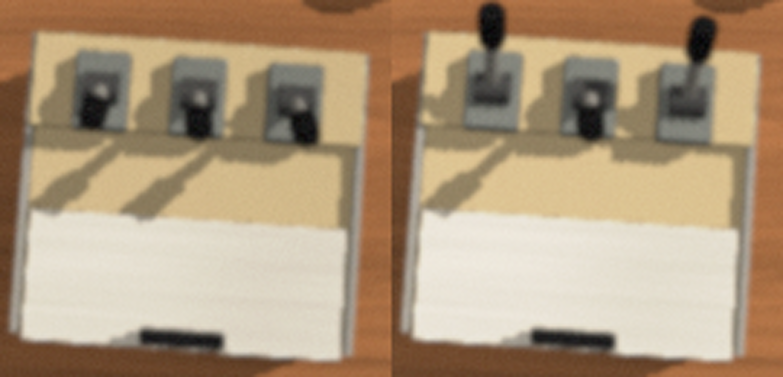

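View pics/d17.png

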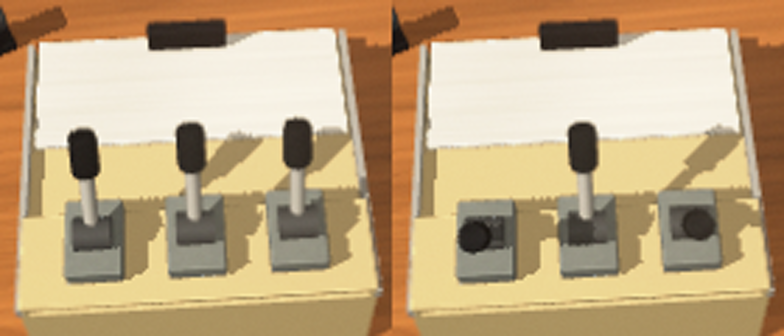

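The grip sits at the same pixel as in the first picture, and so does the middle knob (top at row 122 both times). The two outer levers stay thrown to the rear, and nothing is left standing on the desk beside the locker. I'm handing in.

```bash
python3 -c "
from bench import *
job_done()"
```

```text
the job is handed in; nothing more can be done
```

All three items are in the locker, the shutter is shut and the middle lever is locked; I handed the job in at about 92 s. No verdict was reported.

- **Unlocking:** The interlock order was right, left, then middle. The middle and left levers were blocked until their turn, and I pushed each one against its stop when it came free.
- **Loading:** I opened the shutter to its stop and set the two cartons and the one jar upright in the compartment. A wrist picture before closing showed all three upright.
- **Closing:** I slid the shutter 125 mm back until it met its stop at about 22 N. I then brought the middle lever, the last one thrown, back to its front stop at about 19 N.
- **Final check:** In the last pictures the shutter grip and the middle lever sit where they were at the start. The two outer levers are still thrown to the rear, the stapler and mug look undisturbed, and the robot is clear of everything.

No check failed. The two small things that came up:
- **Lateral force:** The shutter pulled sideways with up to 13 N while sliding, because my heading for the locker was slightly off.
- **Levers not measured:** I read the final lever and shutter positions from the pictures and the stop forces, not from a direct angle reading.

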